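Load a spice jar into the stock lane through its sprung flaps

TASK

Restock the spice lane: stand the dark-capped jar in the open mouth of the lane and push it in upright through the two blue sprung flaps, on until the row of jars is closed up and you feel it give against the sprung end plate; the jars are glass, so press with some 6 to 10 N and no harder. Then let go, so that the jar stands upright against the row, shut in behind the flaps, and leave the mill, the tub and the lemon where they are.

Things in the scene. Friction and masses are not known exactly. Their poses are not given: they have to be found in the camera images.
- new_jar_mid (a point): centre (half-way up, 52 mm above its underside) of the loose spice jar to be loaded, which stands upright on the worktop to the right of the lane: round glass, 41 mm in diameter, 104 mm tall, dark brown-black cap (40 mm in diameter, top 20 mm), about 0.15 kg. z axis up along the jar
- lane: the jar lane, fixed: a straight channel, white walls, aluminium floor, open above, its open mouth at the right end. Origin on the worktop under the middle of the shut flaps; x along the lane in the push direction (leftward), y across, z up. Floor top 6 mm above the worktop; 52 mm between walls; walls 4 mm thick, tops at 32 mm (rolled edge 35 mm, hinge pin heads 44 mm, all right over the walls)
- lane_mouth (a point): the spot on the lane's floor, 38 mm in front of the shut flaps (lane x = -38 mm, y = 0), where the new jar's underside is stood before it is pushed; same axes as the lane. The floor reaches 32 mm further out; the walls flare outward there
- lane_gate (a point): the middle of the lane's floor under the shut flaps (lane x = 0), same axes as the lane. The flaps fall shut behind the new jar once its centre is beyond about x = 40 mm
- lane_row (a point): the middle of the lane's floor at lane x = 72 mm. Two jars stand further in with gaps, and beyond them an 84 mm tall plate on a stop whose place varies by 32 mm and is NOT measured: feel for it. The plate gives 3 mm on a spring: 1 N starts it, 8 N is full travel, then hard. When the closed row just meets it, the new jar's centre is between x = 54 and 90 mm (+-18 mm of this point)
- flap_left (a joint): opening angle of the blue flap on the lane's +y wall, hinged upright at the wall: 0 shut across the lane, up to 1.5 rad swung inward (towards +x of the lane). Flap 26 mm long, 3 mm thick, from 8 to 34 mm above the worktop. Its spring shuts it; a jar pushing both flaps open feels about 2 to 5 N: grip it firmly
- flap_right (a joint): the same for the flap on the lane's -y wall
- yellow_jar: glass spice jar with a yellow cap, 45 mm in diameter, 100 mm tall, standing in the lane behind the flaps, loose, about 0.15 kg; origin at the centre of its underside. It or the green-capped jar is nearer to the flaps. Sliding both row jars along takes 2 to 5 N
- green_jar: glass spice jar with a green cap, 45 mm in diameter, 97 mm tall, standing in the lane behind the flaps, loose, about 0.15 kg; origin at the centre of its underside
- mill: loose bystander: pepper mill, 44 mm in diameter, 90 mm tall, beyond the jar; origin at the centre of its underside
- tub: loose bystander: low round tub with a tan lid, 65 mm in diameter, 29 mm tall, right of the lane's mouth; origin at the centre of its underside
- lemon: loose bystander: lemon, 78x55x56 mm, at the left beyond the lane; origin at its underside
Mind the look-alikes: they are no part of the job. What is shaped like the part that bears new_jar_mid but pink is not meant.

How it is judged:
By the outcome, as a careful person would: the job done as asked, in the order asked, and still so for the second after the job is handed in, with the robot touching nothing.
It also fails if it takes over 69 s, if anything falls off the work surface, if the arm or the gripper's body presses on something with over 40 N, if the wrist force passes 120 N, or if a joint passes its speed limit or range.

ROBOT

A 6-joint arm with a two-finger parallel gripper is mounted at the origin on a cart in front of the work surface, level with it; the furniture and walls round the work are solid. World frame = base frame: x ahead of the robot, y to its left, z up, the work surface at z = 0. Lengths are in mm, angles in rad, forces in N, time in s.
With the tool pointing down it reaches from about 400 to 925 mm from the base axis. Payload 12.5 kg.
Tool frame: the origin (TCP) lies at the very end of the fingers, on their centre line; the grasp point (between the pads) lies 19 mm behind it; z points along the fingers, y is the line along which they close (so a half turn about z gives the same grasp; the last joint's range is limited). The gripper opens to 95 mm and grips with 3 to 60 N. Pads are 20 mm wide; open, the fingers measure 119 mm over their backs; the gripper's body (75 mm by 180 mm) begins 59 mm behind the grasp point.
Start: joints at [-1.209, 0.491, 1.559, -0, 1.092, -0.106], TCP at [281.853, -557.861, 182.961] pointing down, gripper open.
Joint ranges: [-3.1, 3.1], [-0.84, 2.19], [0.05, 2.79], [-1.13, 4.28], [0.06, 2.93], [-2.69, 2.69]. Speed limits (rad/s): [2.22, 2.22, 2.79, 3.14, 3.14, 3.14].

INTERFACE

Orientations are given as [roll, pitch, yaw] about the fixed x, y, z axes, in that order (R = Rz(yaw) Ry(pitch) Rx(roll)).
In Python, from cell import state, imaging, env, spot_in, mark_of gives the robot as it stands. The module is installed in compiled form; this text tells all that it offers.
- The arm moves only by the tool step_arm, never from a script. Its argument "increments" is a list of rows, each an object with "slide": the shift along the tool's x, y, z in m, a list of three; "roll": the turn about the tool's z in rad. A call has 1 to 5 rows; each row is the pose to reach, as a shift and turn from the pose commanded when the call began, along the tool's axes at that moment; what a row does not reach only later rows make up. A row lasts 1/8 s, in which the tool goes at most 62.5 mm and 10.7 degrees, less where a joint would pass 70% of its speed; a pose out of reach is approached as far as the arm can. A call with a gripper value outside its range is refused whole. "fingers" is the opening, from 0 (shut) to 1 (fully open), set as the call begins (left out, the last holds). The fingers move at their own pace and stop on an object; the grip force is fixed at half the most. Time passes only in rows, so rows that repeat a pose let the fingers close. It gives the time, the measured TCP pose, the force, the opening and the grip force at its end, in the units of the state.
- state(): the state, without advancing time (a new reading comes with each control period).
- imaging.read_camera(name): name is "scene" or "top"; returns a dict with "color" (420x560x3 uint8, red, green, blue), "z_map" (420x560 float32, mm along the optical axis (not along the pixel's ray), 0 where there is no reading), "intrinsics" (3x3 intrinsics, pixels), "camera_from_world" (4x4, takes a point from world to camera coordinates). Camera axes: x right, y up, looking along -z (the intrinsics and any distortion apply to the point x, -y, -z); pixel columns grow to the right and rows downward; lengths in mm; the calibration is good to about 2 mm. A picture is of the moment at which its call begins.
- env.job_done(): hands the job in; it is judged then, once.
Trained networks look in the newest picture that a camera, given by its name, has taken for a name from the list of things; names that differ only in an ending like _2 or _b are one class to them, and where a whole thing is asked for, a point or a joint stands for the part that bears it (a point fixed in the world has none). Each returns a list of dicts, best first, with "confidence" (0 to 1); they miss things now and then, are a little off and sometimes report something else, mostly with a low value. They report only what shows in the picture. A call takes as long as a camera call. They do not tell look-alikes from the thing itself.
- spot_in(camera, target): "bbox" ([left, top, right, bottom] in pixels, round what is visible of it).
- mark_of(camera, target): "uv" ([column, row] in pixels: a listed point, or the origin of a listed thing).
The state is a dict: "t": time; "joints": joint angles; "qvel": joint speeds; "tau": joint torques, N m; "eef_pos": TCP position; "tcp_rot": TCP orientation; "ft_force": force on the tool from outside, world axes, zero at the start; "moment": the same for the moment, N m; "opening": opening from 0.0 (shut) to 1.0 (fully open); "grip_force": force on a finger pad.
Only numpy, scipy, OpenCV 4.12 (cv2) and the standard library are available. Lean on these libraries where they do the work, as an engineer would, in place of code of your own. Each camera call takes 0.05 s, during which the arm holds its last target. There are 200 camera calls.

## Working session

There is one attempt and no reset: what is moved stays moved. The work goes in short steps, Python scripts to look and compute and a tool call to move; the robot and the scene stay as the last step left them, time stands still between calls to the robot, and variables do not carry over. Pictures are saved under pics/ and viewed, at most 10 in all, crops included, and the job is handed in when it is done.

Besides the shell and the picture viewer there is one more tool, called by a JSON object that holds its "method" and its "body". step_arm: Moves the arm, as the interface text tells. Its arguments: {"type":"object","properties":{"increments":{"type":"array"},"fingers":{"type":"number"}},"required":["increments"]}

```bash
mkdir -p pics; cat > h.py <<'E'
import numpy as np, cv2
from cell import state, imaging, env, spot_in, mark_of
def cam(n):
    d=imaging.read_camera(n); return d
def ray(d,uv):
    T=np.array(d["camera_from_world"]);K=np.array(d["intrinsics"])
    p=np.linalg.inv(K)@np.array([uv[0],uv[1],1.]); c=np.array([p[0],-p[1],-1.])
    R=T[:3,:3]; o=-R.T@T[:3,3]; return o,R.T@c
def at_z(d,uv,z):
    o,v=ray(d,uv); return o+v*(z-o[2])/v[2]
def at_depth(d,uv):
    o,v=ray(d,uv); z=d["z_map"][int(round(uv[1])),int(round(uv[0]))]; return o+v*z
def tri(d1,u1,d2,u2):
    o1,v1=ray(d1,u1);o2,v2=ray(d2,u2)
    A=np.stack([v1,-v2],1); s=np.linalg.lstsq(A,o2-o1,rcond=None)[0]
    a=o1+s[0]*v1;b=o2+s[1]*v2; return (a+b)/2,np.linalg.norm(a-b)
def proj(d,p):
    T=np.array(d["camera_from_world"]);K=np.array(d["intrinsics"])
    c=T[:3,:3]@np.array(p)+T[:3,3]; q=K@np.array([c[0],-c[1],-c[2]]); return q[:2]/q[2]
def save(d,n): cv2.imwrite("pics/"+n,d["color"][:,:,::-1])
E
python3 - <<'E'
from h import *
np.set_printoptions(precision=1,suppress=True)
D={n:cam(n) for n in("scene","top")}
for n,d in D.items():
    save(d,n+"0.png"); o,v=ray(d,(280,210)); print(n,o,v)
names=["new_jar_mid","lane","lane_mouth","lane_gate","lane_row","yellow_jar","green_jar","mill","tub","lemon"]
for t in names:
    M={n:mark_of(n,t) for n in D}
    for n in D: print(t,n,[(np.round(m["uv"]),round(m["confidence"],2)) for m in M[n]][:3])
    if M["scene"] and M["top"]: print("   tri",*tri(D["scene"],M["scene"][0]["uv"],D["top"],M["top"][0]["uv"]))
s=state();print(s["eef_pos"],s["tcp_rot"],s["ft_force"],s["t"])
E
```

```text
scene [-53.6 579.6 771.3] [ 0.6 -0.6 -0.6]
top [ 308.3  -20.5 1371.8] [ 0.2  0.  -1. ]
new_jar_mid scene [(array([309., 187.]), 0.86), (array([172., 297.]), 0.61), (array([350., 219.]), 0.55)]
new_jar_mid top [(array([370., 207.]), 0.82), (array([348., 272.]), 0.52)]
   tri [ 620.7 -210.9   54.6] 3.754763571396281
lane scene [(array([292., 251.]), 0.55)]
lane top [(array([289., 258.]), 0.91)]
   tri [484.  -13.3  10.1] 23.127778697539885
lane_mouth scene [(array([304., 244.]), 0.97), (array([309., 188.]), 0.67), (array([174., 294.]), 0.49)]
lane_mouth top [(array([302., 253.]), 0.92)]
   tri [491.1 -52.2   9.1] 2.0790813635588514
lane_gate scene [(array([295., 250.]), 0.61)]
lane_gate top [(array([292., 246.]), 0.96)]
   tri [505.1 -26.7  -6.2] 7.823009456010677
lane_row scene [(array([273., 262.]), 0.73), (array([271., 193.]), 0.34)]
lane_row top [(array([260., 247.]), 0.94), (array([342., 169.]), 0.53)]
   tri [496.3  58.7  10.6] 0.21986432833561032
yellow_jar scene [(array([252., 272.]), 0.77)]
yellow_jar top [(array([238., 241.]), 0.56)]
   tri [508.  116.8   5.8] 2.4959742156532565
green_jar scene [(array([270., 266.]), 0.7), (array([296., 248.]), 0.24)]
green_jar top [(array([255., 247.]), 0.87)]
   tri [496.   70.9   4.2] 1.425129988373017
mill scene [(array([272., 194.]), 0.83)]
mill top [(array([341., 169.]), 0.86)]
   tri [ 719.4 -138.9   13.6] 10.369954415584544
tub scene [(array([371., 215.]), 0.54)]
tub top [(array([395., 276.]), 0.66), (array([237., 239.]), 0.57)]
   tri [ 454.2 -298.7   -1.5] 8.345552015361521
lemon scene [(array([176., 296.]), 0.63)]
lemon top [(array([167., 206.]), 0.82)]
   tri [575.1 306.3  10. ] 12.614574201816781
[ 281.8 -557.9  183. ] [3.1 0.  0.5] [-1.6 -0.3  0. ] 1.1
```

View pics/scene0.png

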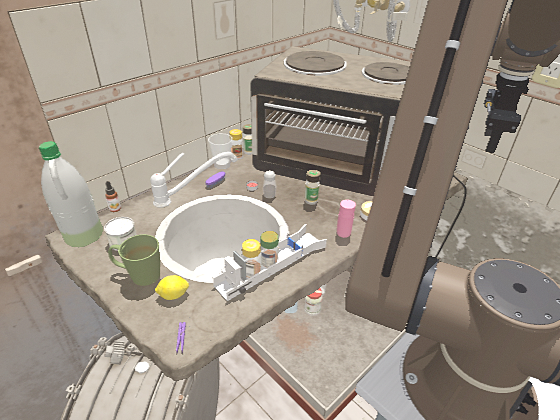

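View pics/top0.png

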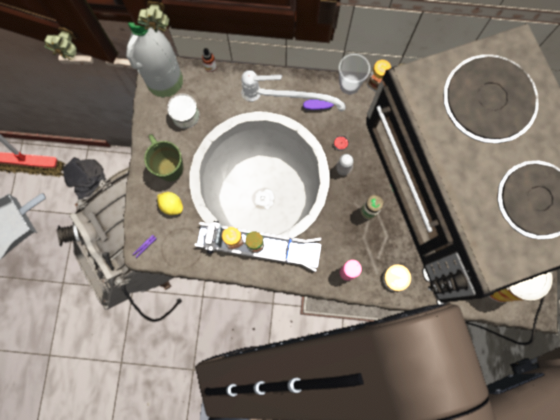

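```bash
python3 - <<'E'
from h import *
a=cv2.imread("pics/scene0.png");b=cv2.imread("pics/top0.png")
f=lambda im,x,y,w,h,s:cv2.resize(im[y:y+h,x:x+w],None,fx=s,fy=s,interpolation=cv2.INTER_CUBIC)
l=f(a,210,120,160,180,3.3333); r=f(b,190,180,140,300//2,3.3333)
l=f(a,210,125,160,175,2.5); r=f(b,190,130,240,175,2.0)
H=max(l.shape[0],r.shape[0]); p=lambda i:cv2.copyMakeBorder(i,0,H-i.shape[0],0,0,cv2.BORDER_CONSTANT)
o=np.hstack([p(l),p(r)]);print(o.shape); cv2.imwrite("pics/crop0.png",o[:,:800] if o.shape[1]<=800 else cv2.resize(o,(800,int(o.shape[0]*800/o.shape[1]))))
E
```

```text
(438, 880, 3)
```

View pics/crop0.png

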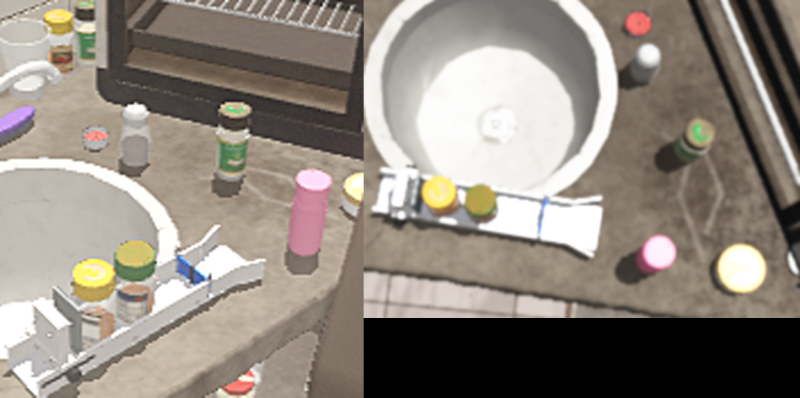

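The dark-capped jar is at scene (313,187) and top (372,206). The look-alikes are the pink one at (346,218)/(351,268) and the dark- and yellow-capped jars by the oven at (247,138)/(236,143). The crop confirms a brown-black cap, so (313,187) is the one to take. The lane runs from its mouth at top (320,255) to the plate at (210,240).

```bash
cat >> h.py <<'E'
def cloud(d):
    T=np.array(d["camera_from_world"]);K=np.array(d["intrinsics"]);z=d["z_map"].astype(float)
    v,u=np.indices(z.shape); p=np.stack([u,v,np.ones_like(u)],-1)@np.linalg.inv(K).T
    c=np.stack([p[...,0]*z,-p[...,1]*z,-z],-1); w=(c-T[:3,3])@T[:3,:3]; w[z<=0]=np.nan; return w
E
python3 - <<'E'
from h import *
np.set_printoptions(precision=1,suppress=True,linewidth=150)
D={n:cam(n) for n in("scene","top")}; W={n:cloud(d) for n,d in D.items()}
for n,w in W.items():
    x,y,z=w[...,0],w[...,1],w[...,2]
    print("==",n,"table z",np.nanmedian(z[(abs(x-560)<20)&(abs(y+210)<20)&(z<30)]))
    def cl(nm,c,r,lo,hi):
        m=(np.hypot(x-c[0],y-c[1])<r)&(z>lo)&(z<hi)
        if m.sum(): q=w[m]; print(nm,m.sum(),"mean",q.mean(0),"mid",(q.min(0)+q.max(0))/2,"ext",np.ptp(q,axis=0))
    cl("jar top",(620,-211),45,97,112); cl("jar body",(620,-211),45,15,80); cl("pink",(455,-170),60,60,130); cl("yellow",(508,117),40,97,120); cl("green",(496,65),40,93,120)
    cl("tub",(440,-300),70,20,40); cl("mill",(720,-140),50,80,100)
    m=(x>420)&(x<580)&(y>-140)&(y<200)&(z>28)&(z<40)
    q=w[m]; print("wall pts",m.sum())
    # walls: upper (far) and near as y bins
    for yb in range(-120,190,20):
        s=q[abs(q[:,1]-yb)<10]
        if len(s)>4: 
            h,e=np.histogram(s[:,0],bins=np.arange(420,584,4)); print(yb,[(int(e[i]),int(h[i])) for i in range(len(h)) if h[i]>1])
    # oven
    m=(x>450)&(x<800)&(z>60)&(z<200)&(y<-230)&(y>-500)
    for xb in range(470,800,40):
        s=w[m&(abs(x-xb)<20)]
        if len(s): print("oven x",xb,"max y",np.sort(s[:,1])[-5:],"z",s[np.argsort(s[:,1])[-3:],2])
E
```

```text
== scene table z -1.6204543029492526
jar top 103 mean [ 616.3 -213.   103.3] mid [ 618.3 -215.8  102. ] ext [39.8 41.8 10. ]
jar body 245 mean [ 609.2 -204.7   48.7] mid [ 615.7 -210.8   47.3] ext [38.2 34.3 64.6]
pink 301 mean [ 447.9 -164.4   89.5] mid [ 452.5 -171.5   83.7] ext [42.  42.9 46.7]
yellow 277 mean [501.7 118.9 104.8] mid [504.2 112.1 103.3] ext [44.6 68.9 12.3]
green 222 mean [497.3  72.1 101.6] mid [500.3  76.   99.4] ext [45.  57.9 12.8]
tub 108 mean [ 463.6 -284.7   28.4] mid [ 462.5 -290.6   26.4] ext [38.2 52.4 12.6]
mill 56 mean [ 725.6 -137.9   85.2] mid [ 726.9 -138.    85. ] ext [25.4 31.2  9.9]
wall pts 604
-80 [(448, 5), (452, 7), (456, 2), (520, 2), (524, 6)]
-60 [(452, 2), (456, 7), (460, 4), (516, 5), (520, 6)]
-40 [(460, 5), (464, 9), (516, 5), (520, 8)]
-20 [(460, 2), (464, 11), (472, 3), (476, 5), (480, 2), (484, 2), (488, 4), (492, 4), (500, 3), (504, 2), (508, 4), (512, 3), (516, 5), (520, 11)]
0 [(464, 14), (468, 3), (520, 10), (524, 5)]
20 [(464, 8), (468, 11), (524, 2)]
40 [(464, 2), (468, 12), (472, 3)]
60 [(468, 10), (472, 8), (476, 3), (480, 7
[... 2742 characters left out ...]
, (540, 5), (544, 6), (548, 3)]
oven x 470 max y [-359.3 -359.2 -359.1 -358.8 -358.8] z [119.5  84.5 119.7]
oven x 510 max y [-333.1 -333.  -332.7 -331.8 -331.3] z [176.4  69.1  80.9]
oven x 550 max y [-315.5 -315.1 -314.1 -313.9 -313.2] z [84.1 73.9 87.5]
oven x 590 max y [-296.2 -294.7 -231.5 -230.2 -230.1] z [ 63.6 112.1  98.9]
oven x 630 max y [-231.1 -231.  -230.8 -230.5 -230.3] z [101.4 104.  108.2]
oven x 670 max y [-259.2 -258.3 -258.3 -257.4 -257.1] z [72.4 76.7 77.4]
oven x 710 max y [-240.6 -240.6 -240.5 -239.7 -238. ] z [73.2 77.2 86. ]
oven x 750 max y [-230.5 -230.4 -230.4 -230.2 -230. ] z [87.8 81.1 67.3]
oven x 790 max y [-238.8 -236.2 -236.2 -234.2 -230. ] z [62.8 61.  87.4]
```

```bash
python3 - <<'E'
from h import *
np.set_printoptions(precision=1,suppress=True,linewidth=150)
D={n:cam(n) for n in("scene","top")}; W={n:cloud(d) for n,d in D.items()}
for n,w in W.items():
    x,y,z=w[...,0],w[...,1],w[...,2]
    c0=495+0.063*y
    base=(y>-35)&(y<160)&(z>28)&(z<46)
    P=[]
    for s in(-1,1):
        m=base&(abs(x-(c0+s*28))<6); q=w[m]; p=np.polyfit(q[:,1],q[:,0],1)
        p=np.polyfit(q[abs(q[:,0]-np.polyval(p,q[:,1]))<4][:,1],q[abs(q[:,0]-np.polyval(p,q[:,1]))<4][:,0],1); P.append(p); print(n,s,m.sum(),"slope %.4f x(0) %.1f"%tuple(p), "medz",np.median(q[:,2]))
    col=D[n]["color"].astype(int); blue=(col[...,2]-col[...,0]>50)&(abs(x-494)<35)&(abs(y+20)<50)&(z<60)
    q=w[blue]; print("blue",blue.sum(),np.median(q,0),q.min(0),q.max(0)); f=np.polyfit(q[:,0],q[:,1],1);print("flap line y at 494 %.1f slope %.3f"%(np.polyval(f,494),f[0]))
    m=(z>30)&(z<46)&(abs(x-c0)<35)&(y>-130)&(y<-60); q=w[m]; print("mouth wall end y min",q[:,1].min() if len(q) else None)
    m=(z>3)&(z<12)&(abs(x-c0)<18)&(y>-130)&(y<-30); q=w[m]; print("floor z",np.median(q[:,2]),"y min",np.sort(q[:,1])[:4])
    # oven normal clearance
    th=np.arctan2(119,240); nn=np.array([-np.sin(th),np.cos(th)]); dd=(x-618.5)*nn[0]+(y+215)*nn[1]; al=(x-618.5)*np.cos(th)+(y+215)*np.sin(th)
    for lo in range(20,400,30):
        s=dd[(z>lo)&(z<lo+30)&(abs(al)<110)&(dd<-24)&(dd>-200)]
        if len(s)>5: print("z",lo,"nearest oven",np.sort(s)[-5:])
E
```

```text
scene -1 193 slope 0.0745 x(0) 466.8 medz 33.121142766483594
scene 1 47 slope 0.0386 x(0) 522.7 medz 33.42475713080618
blue 72 [502.3 -16.1  24.5] [464.2 -42.    5.9] [522.2 -11.8  39.4]
flap line y at 494 -15.9 slope -0.133
mouth wall end y min -77.60096077396972
floor z 5.691737595902407 y min [-124.4 -123.9  -97.1  -94.9]
z 20 nearest oven [-73.5 -73.2 -72.2 -71.9 -70.4]
z 50 nearest oven [-65.1 -65.1 -64.4 -64.4 -64.2]
z 80 nearest oven [-64.  -63.8 -63.6 -63.2 -61.9]
z 110 nearest oven [-114.5 -114.1 -113.9 -113.9 -113.3]
z 170 nearest oven [-114.2 -114.  -114.  -112.7 -109.7]
z 230 nearest oven [-65.1 -64.6 -64.2 -63.7 -63.7]
z 260 nearest oven [-39.8 -39.7 -39.5 -39.3 -38.9]
z 290 nearest oven [-72.1 -72.1 -72.  -72.  -71.6]
z 320 nearest oven [-73.2 -72.5 -72.3 -71.9 -70.9]
z 350 nearest oven [-177.3 -174.8 -173.7 -170.1 -163.2]
top -1 160 slope 0.0730 x(0) 467.6 medz 34.595150428010925
top 1 110 slope 0.0747 x(0) 523.6 medz 34.310115901742236
blue 27 [508.5 -14.   12. ] [474.3 -20.5   1.4] [520.5 -11.1  38.2]
flap line y at 494 -13.8 slope -0.121
mouth wall end y min -78.55382827079936
floor z 6.371721912976995 y min [-128.8 -127.7 -125.7 -124.5]
z 20 nearest oven [-74.6 -74.5 -74.4 -74.2 -73.7]
z 50 nearest oven [-66.1 -66.1 -65.8 -65.4 -65.4]
z 80 nearest oven [-66.4 -66.4 -66.2 -66.1 -66. ]
z 230 nearest oven [-66.3 -66.3 -66.3 -65.9 -65.2]
z 260 nearest oven [-40.6 -40.3 -40.3 -39.8 -39.3]
z 290 nearest oven [-73.4 -73.4 -73.1 -71.6 -70.8]
z 320 nearest oven [-74.2 -74.1 -74.1 -74.  -74. ]
z 350 nearest oven [-168.2 -166.6 -166.6 -166.4 -165.2]
```

```bash
python3 - <<'E'
from h import *
np.set_printoptions(precision=1,suppress=True,linewidth=150)
D={n:cam(n) for n in("scene","top")}; W={n:cloud(d) for n,d in D.items()}
s=state(); t=np.array(s["eef_pos"]); yaw=s["tcp_rot"][2]; print(s["tcp_rot"],s["t"])
tx=np.array([np.cos(yaw),np.sin(yaw)]); ty=np.array([np.sin(yaw),-np.cos(yaw)])
for n,w in W.items():
    r=w[...,:2]-t[:2]; a=r@tx; b=r@ty; h=w[...,2]-t[2]
    for lo in range(0,420,20):
        m=(h>lo)&(h<lo+20)&(np.hypot(a,b)<150)
        if m.sum()>3: print(n,lo,m.sum(),"x",a[m].min(),a[m].max(),"y",b[m].min(),b[m].max())
th=np.arctan2(119,240); w=W["top"]; x,y,z=w[...,0],w[...,1],w[...,2]
dd=-(x-618.5)*np.sin(th)+(y+215)*np.cos(th); al=(x-618.5)*np.cos(th)+(y+215)*np.sin(th)
for n,w in W.items():
    x,y,z=w[...,0],w[...,1],w[...,2]
    dd=-(x-618.5)*np.sin(th)+(y+215)*np.cos(th); al=(x-618.5)*np.cos(th)+(y+215)*np.sin(th)
    m=(dd>-58)&(dd<-25)&(z>200)&(z<300)&(abs(al)<300); q=np.stack([al[m],dd[m],z[m]],1); print("handle",n,len(q),q.min(0),q.max(0))
    for a0 in range(-300,300,50):
        k=q[abs(q[:,0]-a0)<25]
        if len(k)>2: print(a0,k.min(0)[1:],k.max(0)[1:])
E
```

```text
[ 3.1 -0.   0.5] 1.4
scene 20 42 x -10.485030197370623 11.410912918903584 y -55.674596131288986 51.144709696227224
scene 40 91 x -11.057658448319017 12.42438891333143 y -62.58024223723832 53.08876643819171
scene 60 72 x -11.42762603986128 11.6626901088691 y -62.3900237048965 -50.57498049809114
scene 80 72 x -11.672433287045546 11.955259684239053 y -64.11095668986759 -49.66228102654583
scene 100 138 x -34.95973772977067 35.42169055974919 y -88.57264916833074 51.455342812750025
scene 120 319 x -34.8096951832021 35.5000087673911 y -93.15611194289627 85.12626497581238
scene 140 474 x -33.575391380947984 35.1239197641571 y -94.17107962291753 90.1705476363162
scene 160 242 x -104.41154754104737 26.564037126103205 y -54.50166856660594 132.36221823311527
scene 180 303 x -113.77961930722782 34.01244656663374 y -55.881550546973244 127.96221038807998
scene 200 470 x -105.86276055579269 37.71437096602012 y -54.69486683110001 131.9868737202923
scene 220 223 x -112.68079626957827 39.81291210333184 y -44.33275026456669 113.7727983350885
scene 240 311 x -106.64093969799677 57.635485342142275 y -45.1
[... 1444 characters left out ...]
253295 y -131.74299677063811 -108.89576399104362
top 400 22 x 64.64685139620285 69.22820787951636 y -134.5069524817102 -124.66437485320579
handle scene 352 [-123.7  -58.   265.1] [172.4 -38.3 277.8]
-100 [-55.9 266.2] [-38.3 277.4]
-50 [-50.2 265.1] [-39.9 276.6]
0 [-53.9 265.3] [-40.3 276.7]
50 [-53.5 265.7] [-42.4 276.4]
100 [-54.9 265.4] [-43.5 277.4]
150 [-58.  265.7] [-43.4 277.8]
handle top 791 [-255.8  -58.   200.4] [174.  -38.3 284.1]
-250 [-58.  200.4] [-38.3 284.1]
-200 [-57.6 204.5] [-43.9 273.2]
-100 [-57.8 266.4] [-39.8 278.9]
-50 [-49.6 267.2] [-40.6 279. ]
0 [-51.1 267. ] [-41.9 281. ]
50 [-51.2 267.9] [-43.  280.7]
100 [-52.4 266.3] [-45.2 280.8]
150 [-58. 269.] [-46.2 281.3]
```

```bash
cat >> h.py <<'E'
def rows(targets, per=0.055, ang=0.17, cur=None):
    """targets: list of (x,y,z,yaw) mm; prints slides/rolls in tool axes of the present pose"""
    s=state(); p=np.array(s["eef_pos"]); yaw=s["tcp_rot"][2]
    if cur is not None: p,yaw=np.array(cur[:3]),cur[3]
    tx=np.array([np.cos(yaw),np.sin(yaw),0]); ty=np.array([np.sin(yaw),-np.cos(yaw),0])
    a=np.append(p,yaw)
    for t in targets:
        t=np.array(t,float); n=max(1,int(np.ceil(max(np.linalg.norm(t[:3]-a[:3])/1000/per,abs(t[3]-a[3])/ang))))
        for k in range(1,n+1):
            q=a+(t-a)*k/n; d=(q[:3]-p)/1000
            print([round(float(v),4) for v in (d@tx,d@ty,-d[2])], "roll",round(float(yaw-q[3]),3))
        a=t
def st():
    s=state(); print("t %.2f"%s["t"],"pos",np.round(s["eef_pos"],1),"rpy",np.round(s["tcp_rot"],3),"F",np.round(s["ft_force"],1),"M",np.round(s["moment"],2),"open %.3f"%s["opening"],"grip %.1f"%s["grip_force"],"q",np.round(s["joints"],2))
E
python3 - <<'E'
from h import *
st(); rows([(300,-420,240,1.0),(350,-260,240,1.4)])
w=cloud(cam("top")); x,y,z=w[...,0],w[...,1],w[...,2]
m=(z>120)&(z<345)&(y<-280)&(y>-600)&(x>330)
for xb in range(340,480,20):
    s=w[m&(abs(x-xb)<10)]
    if len(s): print(xb,np.sort(s[:,1])[-3:])
E
```

```text
t 1.40 pos [ 281.8 -557.9  182.9] rpy [ 3.142 -0.     0.468] F [-0.2  0.5 -0.1] M [ 0.04  0.   -0.  ] open 1.002 grip 0.0 q [-1.21  0.49  1.56  0.    1.09 -0.11]
[0.0196, -0.0287, -0.0143] roll -0.133
[0.0392, -0.0574, -0.0285] roll -0.266
[0.0588, -0.0861, -0.0428] roll -0.399
[0.0784, -0.1149, -0.0571] roll -0.532
[0.1076, -0.1449, -0.0571] roll -0.632
[0.1367, -0.175, -0.0571] roll -0.732
[0.1659, -0.2051, -0.0571] roll -0.832
[0.1951, -0.2351, -0.0571] roll -0.932
400 [-394.22604776 -394.15782483 -393.12048625]
420 [-354.18317194 -353.89611019 -353.66623497]
440 [-354.37376512 -353.95494583 -353.40334901]
460 [-364.5319313  -364.48050924 -364.23011663]
```

```bash
python3 - <<'E'
from h import *
rows([(280,-420,230,0.468),(340,-260,230,1.1)],per=.058)
E
```

```text
[0.0202, -0.0413, -0.0157] roll -0.0
[0.0403, -0.0826, -0.0314] roll -0.0
[0.0605, -0.1239, -0.0471] roll -0.0
[0.0919, -0.1528, -0.0471] roll -0.158
[0.1233, -0.1818, -0.0471] roll -0.316
[0.1548, -0.2107, -0.0471] roll -0.474
[0.1862, -0.2396, -0.0471] roll -0.632
```

{"method": "step_arm", "body": {"increments": [{"slide": [0.02,-0.041,-0.016],"roll": 0},{"slide": [0.04,-0.083,-0.031],"roll": 0},{"slide": [0.06,-0.124,-0.047],"roll": 0},{"slide": [0.092,-0.153,-0.047],"roll": -0.158},{"slide": [0.123,-0.182,-0.047],"roll": -0.316}], "fingers": 1.0}}

```text
t: 2.08
eef_pos: [309.8, -338.7, 230.4]
tcp_rot: [3.14, 0.0, 0.788]
ft_force: [0.1, -0.8, -0.6]
opening: 1.006
grip_force: 0.0
```

```bash
python3 - <<'E'
from h import *
st(); rows([(340,-260,220,1.1),(587,-152,160,2.03)],per=.058)
E
```

```text
t 2.08 pos [ 309.8 -338.7  230.4] rpy [3.14  0.    0.788] F [ 0.1 -0.8 -0.6] M [-0.   -0.01  0.01] open 1.006 grip 0.0 q [-0.97  0.2   1.88  0.    1.06 -0.19]
[0.0386, -0.017, 0.0052] roll -0.156
[0.0772, -0.0341, 0.0104] roll -0.312
[0.1189, -0.0175, 0.0204] roll -0.467
[0.1607, -0.001, 0.0304] roll -0.622
[0.2025, 0.0155, 0.0404] roll -0.777
[0.2443, 0.032, 0.0504] roll -0.932
[0.2861, 0.0485, 0.0604] roll -1.087
[0.3279, 0.065, 0.0704] roll -1.242
```

{"method": "step_arm", "body": {"increments": [{"slide": [0.039,-0.017,0.005],"roll": -0.156},{"slide": [0.077,-0.034,0.01],"roll": -0.312},{"slide": [0.119,-0.018,0.02],"roll": -0.467},{"slide": [0.161,-0.001,0.03],"roll": -0.622},{"slide": [0.203,0.016,0.04],"roll": -0.777}]}}

```text
t: 2.7
eef_pos: [466.0, -207.2, 189.9]
tcp_rot: [3.141, 0.0, 1.566]
ft_force: [0.2, -1.1, 0.6]
opening: 0.997
grip_force: 0.0
```

```bash
python3 - <<'E'
from h import *
st(); rows([(587,-152,130,2.03),(587,-152,68,2.03)],per=.058)
E
```

```text
t 2.70 pos [ 466.  -207.2  189.9] rpy [3.141 0.    1.566] F [ 0.2 -1.1  0.6] M [-0.01 -0.08  0.05] open 0.997 grip 0.0 q [-0.55  0.32  1.83 -0.    0.99 -0.54]
[0.0186, 0.0402, 0.02] roll -0.155
[0.0372, 0.0805, 0.0399] roll -0.309
[0.0558, 0.1207, 0.0599] roll -0.464
[0.0558, 0.1207, 0.0909] roll -0.464
[0.0558, 0.1207, 0.1219] roll -0.464
```

{"method": "step_arm", "body": {"increments": [{"slide": [0.019,0.04,0.02],"roll": -0.155},{"slide": [0.037,0.081,0.04],"roll": -0.309},{"slide": [0.056,0.121,0.06],"roll": -0.464},{"slide": [0.056,0.121,0.091],"roll": -0.464},{"slide": [0.056,0.121,0.122],"roll": -0.464}]}}

```text
t: 3.32
eef_pos: [586.6, -152.7, 66.8]
tcp_rot: [3.141, 0.0, 2.026]
ft_force: [0.8, -0.9, 0.1]
opening: 0.999
grip_force: 0.0
```

```bash
python3 - <<'E'
from h import *
np.set_printoptions(precision=1,suppress=True,linewidth=150)
st(); d=cam("scene"); e=cam("top")
for c in(d,e):
    w=cloud(c);m=(np.hypot(w[...,0]-618.5,w[...,1]+215)<30)&(w[...,2]>97)&(w[...,2]<112);q=w[m];print(m.sum(),q.mean(0),(q.min(0)+q.max(0))/2)
n=np.array([-.445,.896]); J=np.array([618.5,-215]); T=J+6*n
rows([(T[0],T[1],68,2.03)],per=.02)
im=np.hstack([d["color"][100:310,200:400],e["color"][120:330,260:460]])[:,:,::-1]; cv2.imwrite("pics/c1.png",cv2.resize(im,None,fx=2,fy=2,interpolation=cv2.INTER_CUBIC))
E
```

```text
t 3.33 pos [ 586.6 -152.7   66.8] rpy [3.1 0.  2. ] F [ 0.8 -0.9  0.1] M [-0.  -0.1  0. ] open 0.999 grip 0.0 q [-0.4  0.6  1.7 -0.   0.8 -0.8]
80 [ 617.9 -209.6  103.7] [ 619.2 -212.7  102.8]<stdin>:5: RuntimeWarning: Mean of empty slice.
  ret = um.true_divide(
Traceback (most recent call last):
ValueError: zero-size array to reduction operation minimum which has no identity
```

{"method": "step_arm", "body": {"increments": [{"slide": [-0.016,0.001,0],"roll": 0},{"slide": [-0.032,0.001,0],"roll": 0},{"slide": [-0.048,0.001,0],"roll": 0}]}}

```text
t: 3.8
eef_pos: [609.1, -197.6, 69.1]
tcp_rot: [3.14, 0.002, 2.024]
ft_force: [0.4, -0.6, -0.1]
opening: 0.996
grip_force: 0.0
```

{"method": "step_arm", "body": {"increments": [{"slide": [-0.008,0,0],"roll": 0},{"slide": [-0.016,0,0],"roll": 0},{"slide": [-0.016,0,0],"roll": 0}]}}

```text
t: 4.18
eef_pos: [615.2, -210.6, 67.9]
tcp_rot: [-3.142, 0.0, 2.024]
ft_force: [0.2, 0.7, 0.7]
opening: 1.001
grip_force: 0.0
```

```bash
python3 - <<'E'
from h import *
st(); print(np.round(state()["tau"],1)); d=cam("scene"); 
cv2.imwrite("pics/c1.png",cv2.resize(d["color"][60:300,200:440,::-1],None,fx=2.4,fy=2.4,interpolation=cv2.INTER_CUBIC))
E
```

```text
t 4.17 pos [ 615.2 -210.6   67.9] rpy [-3.142  0.     2.024] F [0.2 0.7 0.7] M [ 0.04 -0.12  0.02] open 1.001 grip 0.0 q [-0.43  0.65  1.6  -0.    0.89 -0.88]
[ -0.6 -67.1 -22.4  -0.    0.1  -0.1]
```

View pics/c1.png

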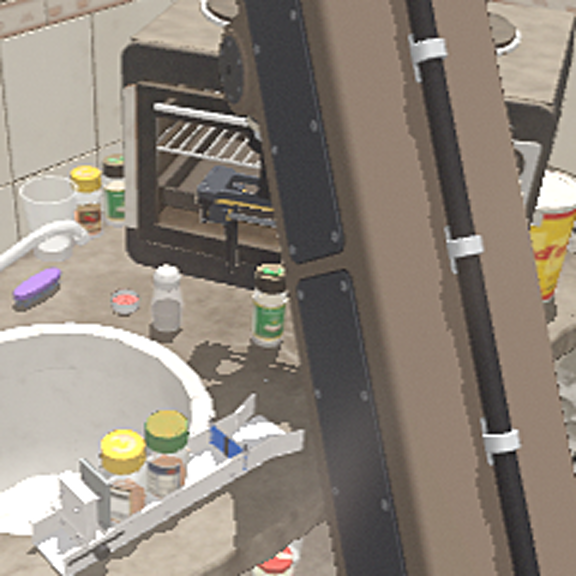

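The jar stands at crop (268,305), right of the left finger (232,240), and there is no contact yet. Closing the fingers now.

{"method": "step_arm", "body": {"increments": [{"slide": [0,0,0],"roll": 0},{"slide": [0,0,0],"roll": 0},{"slide": [0,0,0],"roll": 0},{"slide": [0,0,0],"roll": 0},{"slide": [0,0,0],"roll": 0}], "fingers": 0}}

```text
t: 4.85
eef_pos: [615.2, -210.2, 68.0]
tcp_rot: [3.142, 0.0, 2.025]
ft_force: [0.5, -0.0, -0.1]
opening: 0.531
grip_force: 0.0
```

{"method": "step_arm", "body": {"increments": [{"slide": [0,0,-0.002],"roll": 0},{"slide": [0,0,-0.004],"roll": 0},{"slide": [0,0,-0.004],"roll": 0}]}}

```text
t: 5.22
eef_pos: [615.2, -210.3, 72.1]
tcp_rot: [3.141, 0.0, 2.025]
ft_force: [0.8, 0.7, -1.3]
opening: 0.403
grip_force: 30.0
```

```bash
python3 - <<'E'
from h import *
st(); rows([(584,-147,100,2.025),(492,-46,140,1.497)],per=.04)
E
```

```text
t 5.22 pos [ 615.2 -210.3   72.1] rpy [3.141 0.    2.025] F [ 0.8  0.7 -1.3] M [ 0.   -0.14  0.01] open 0.403 grip 30.0 q [-0.43  0.64  1.6  -0.    0.9  -0.88]
[0.0353, -0.0001, -0.014] roll -0.0
[0.0706, -0.0003, -0.0279] roll -0.0
[0.1033, -0.0099, -0.0379] roll 0.132
[0.1361, -0.0195, -0.0479] roll 0.264
[0.1689, -0.0291, -0.0579] roll 0.396
[0.2017, -0.0387, -0.0679] roll 0.528
```

{"method": "step_arm", "body": {"increments": [{"slide": [0.03,0,-0.012],"roll": 0},{"slide": [0.07,0,-0.028],"roll": 0},{"slide": [0.103,-0.01,-0.038],"roll": 0.13},{"slide": [0.136,-0.0195,-0.048],"roll": 0.264},{"slide": [0.169,-0.029,-0.058],"roll": 0.396}]}}

```text
t: 5.85
eef_pos: [514.1, -70.3, 130.3]
tcp_rot: [3.141, 0.0, 1.624]
ft_force: [0.7, 1.3, -0.3]
opening: 0.403
grip_force: 30.0
```

```bash
python3 - <<'E'
from h import *
st(); rows([(491.8,-46,138,1.497)],per=.04)
E
```

```text
t 5.85 pos [514.1 -70.3 130.3] rpy [3.141 0.    1.624] F [ 0.7  1.3 -0.3] M [ 0.01 -0.13 -0.05] open 0.403 grip 30.0 q [-0.26  0.41  1.88 -0.    0.86 -0.32]
[0.0254, -0.021, -0.0077] roll 0.127
```

{"method": "step_arm", "body": {"increments": [{"slide": [0.0254,-0.021,-0.008],"roll": 0.127},{"slide": [0.0254,-0.021,-0.008],"roll": 0.127},{"slide": [0.0254,-0.021,-0.008],"roll": 0.127}]}}

```text
t: 6.22
eef_pos: [493.1, -47.3, 138.0]
tcp_rot: [3.141, 0.0, 1.503]
ft_force: [0.8, -1.0, -0.9]
opening: 0.403
grip_force: 30.0
```

```bash
python3 - <<'E'
from h import *
np.set_printoptions(precision=1,suppress=True,linewidth=150)
st(); D={n:cam(n) for n in("scene","top")}
p=np.array(state()["eef_pos"])
for n,d in D.items():
    w=cloud(d); x,y,z=w[...,0],w[...,1],w[...,2]
    m=(np.hypot(x-p[0],y-p[1]+6)<26)&(z>62)&(z<135); q=w[m]
    for lo in range(60,136,15):
        k=q[(q[:,2]>lo)&(q[:,2]<lo+15)]
        if len(k)>3: print(n,lo,len(k),k.min(0),k.max(0))
im=np.hstack([D["scene"]["color"][140:320,200:380],D["top"]["color"][150:330,190:370]])[:,:,::-1]; cv2.imwrite("pics/c2.png",cv2.resize(im,None,fx=2.2,fy=2.2,interpolation=cv2.INTER_CUBIC))
E
```

```text
t 6.22 pos [493.1 -47.3 138. ] rpy [3.1 0.  1.5] F [ 0.8 -1.  -0.9] M [-0.  -0.1 -0. ] open 0.403 grip 30.0 q [-0.2  0.4  1.9 -0.   0.8 -0.2]
scene 60 25 [472.6 -65.3  67.6] [506.3 -34.6  75. ]
scene 75 67 [472.4 -65.   75.5] [506.6 -32.5  89.9]
scene 90 69 [471.8 -66.2  90.9] [512.3 -32.4 104.8]
scene 105 76 [471.4 -65.4 105.1] [502.8 -32.1 120. ]
scene 120 85 [470.8 -68.7 120.5] [512.1 -34.2 135. ]
```

View pics/c2.png

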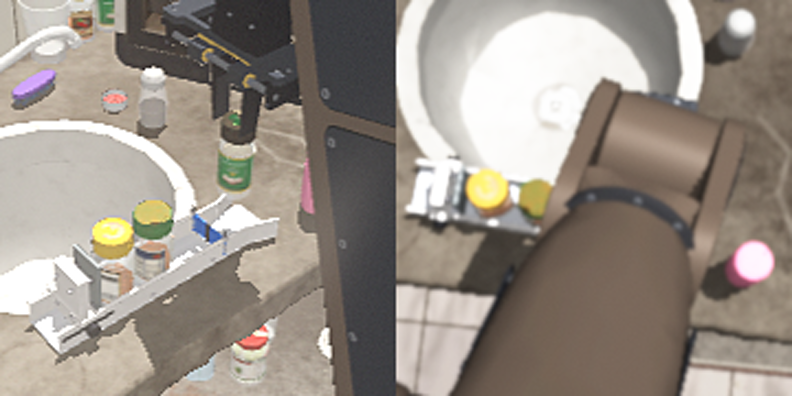

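The picture shows the jar hanging upright from the fingers at crop (237,165), over the lane's mouth. The row jars are undisturbed. Lowering it now.

{"method": "step_arm", "body": {"increments": [{"slide": [0,0,0.025],"roll": 0},{"slide": [0,0,0.045],"roll": 0},{"slide": [0,0,0.055],"roll": 0},{"slide": [0,0,0.059],"roll": 0},{"slide": [0,0,0.059],"roll": 0}]}}

```text
t: 6.95
eef_pos: [492.8, -47.1, 79.0]
tcp_rot: [3.141, 0.0, 1.502]
ft_force: [-0.2, 0.7, -0.9]
opening: 0.401
grip_force: 30.0
```

{"method": "step_arm", "body": {"increments": [{"slide": [0,0,0.001],"roll": 0},{"slide": [0,0,0.001],"roll": 0}]}}

```text
t: 7.2
eef_pos: [492.7, -47.0, 78.3]
tcp_rot: [3.141, 0.0, 1.502]
ft_force: [0.6, -0.1, -2.2]
opening: 0.402
grip_force: 30.0
```

{"method": "step_arm", "body": {"increments": [{"slide": [0,0,0.001],"roll": 0},{"slide": [0,0,0.001],"roll": 0}]}}

```text
t: 7.45
eef_pos: [492.5, -47.0, 77.0]
tcp_rot: [3.141, 0.0, 1.502]
ft_force: [-0.0, -0.1, -1.6]
opening: 0.402
grip_force: 30.0
```

{"method": "step_arm", "body": {"increments": [{"slide": [0,0,0.001],"roll": 0},{"slide": [0,0,0.001],"roll": 0}]}}

```text
t: 7.7
eef_pos: [492.6, -47.0, 75.9]
tcp_rot: [3.141, 0.0, 1.502]
ft_force: [0.6, -0.5, -0.5]
opening: 0.399
grip_force: 30.0
```

{"method": "step_arm", "body": {"increments": [{"slide": [0,0,0.001],"roll": 0},{"slide": [0,0,0.001],"roll": 0}]}}

```text
t: 7.95
eef_pos: [493.1, -47.0, 75.6]
tcp_rot: [3.14, 0.0, 1.502]
ft_force: [0.0, 0.3, 8.6]
opening: 0.401
grip_force: 30.0
```

{"method": "step_arm", "body": {"increments": [{"slide": [0,0,-0.0005],"roll": 0},{"slide": [0,0,-0.0005],"roll": 0},{"slide": [0,0,-0.0005],"roll": 0},{"slide": [-0.003,0,0.01],"roll": 0},{"slide": [-0.006,0,0.024],"roll": 0}], "fingers": 0.7}}

```text
t: 8.57
eef_pos: [492.1, -53.2, 50.1]
tcp_rot: [3.141, 0.0, 1.502]
ft_force: [-0.5, -0.4, 0.6]
opening: 0.694
grip_force: 0.0
```

```bash
python3 - <<'E'
from h import *
np.set_printoptions(precision=1,suppress=True,linewidth=150)
st(); d=cam("scene"); w=cloud(d); x,y,z=w[...,0],w[...,1],w[...,2]
m=(np.hypot(x-491.5,y+53)<27)&(z>10)&(z<118); q=w[m]
for lo in range(10,116,15):
    k=q[(q[:,2]>lo)&(q[:,2]<lo+15)]
    if len(k)>3: print(lo,len(k),k.min(0),k.max(0))
cv2.imwrite("pics/c3.png",cv2.resize(d["color"][150:310,200:400,::-1],None,fx=3,fy=3,interpolation=cv2.INTER_CUBIC))
E
```

```text
t 8.57 pos [492.1 -53.2  50.1] rpy [3.1 0.  1.5] F [-0.5 -0.4  0.6] M [ 0.  -0.1  0. ] open 0.694 grip 0.0 q [-0.2  0.5  2.  -0.   0.6 -0.2]
10 32 [473.5 -65.5  10.2] [507.1 -33.9  24.9]
25 69 [466.1 -64.7  25.2] [511.3 -31.9  40. ]
40 65 [471.  -61.9  40.9] [502.  -31.7  54.9]
55 65 [470.8 -59.7  55.4] [505.7 -32.   70. ]
70 67 [471.  -59.6  70.1] [507.2 -32.8  84.9]
85 59 [472.  -57.1  85.2] [502.1 -33.3  99.9]
100 143 [472.  -68.9 100.2] [512.5 -31.8 113.2]
```

View pics/c3.png

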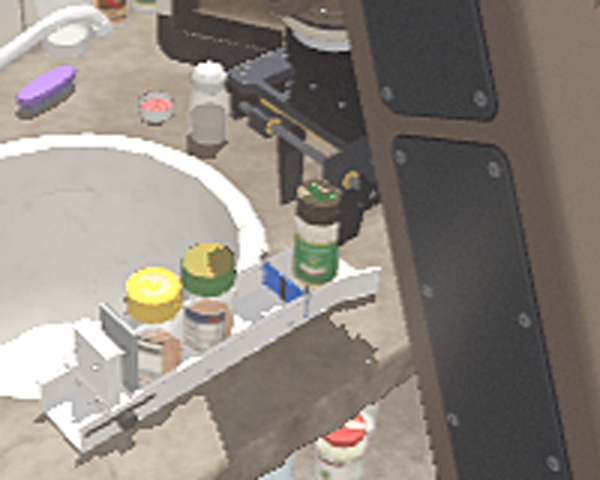

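The picture shows the jar standing upright in the mouth at crop (316,235), just in front of the blue flaps at (283,280). Regripping lower and centred.

{"method": "step_arm", "body": {"increments": [{"slide": [0,0,0],"roll": 0},{"slide": [0,0,0],"roll": 0},{"slide": [0,0,0],"roll": 0},{"slide": [0,0,0],"roll": 0},{"slide": [0,0,0],"roll": 0}], "fingers": 0}}

```text
t: 9.25
eef_pos: [492.3, -53.0, 51.1]
tcp_rot: [3.141, 0.0, 1.502]
ft_force: [0.0, 0.7, 2.0]
opening: 0.422
grip_force: 30.0
```

```bash
python3 - <<'E'
from h import *
st()
E
```

```text
t 9.25 pos [492.3 -53.   51.1] rpy [3.141 0.    1.502] F [0.  0.7 2. ] M [-0.05 -0.1  -0.06] open 0.422 grip 30.0 q [-0.24  0.5   2.01 -0.    0.63 -0.17]
```

{"method": "step_arm", "body": {"increments": [{"slide": [0.006,0,0],"roll": 0},{"slide": [0.012,0,0],"roll": 0},{"slide": [0.018,0,0],"roll": 0},{"slide": [0.024,0,0],"roll": 0},{"slide": [0.03,0,0],"roll": 0}]}}

```text
t: 9.88
eef_pos: [494.4, -22.9, 51.1]
tcp_rot: [3.141, 0.0, 1.502]
ft_force: [-0.1, -3.9, 2.5]
opening: 0.417
grip_force: 30.0
```

{"method": "step_arm", "body": {"increments": [{"slide": [0.006,0,0],"roll": 0},{"slide": [0.012,0,0],"roll": 0},{"slide": [0.018,0,0],"roll": 0},{"slide": [0.024,0,0],"roll": 0},{"slide": [0.03,0,0],"roll": 0}]}}

```text
t: 10.5
eef_pos: [496.0, 7.3, 50.7]
tcp_rot: [-3.141, 0.0, 1.502]
ft_force: [-1.3, -3.9, -1.6]
opening: 0.42
grip_force: 30.0
```

```bash
python3 - <<'E'
from h import *
st(); d=cam("scene"); 
cv2.imwrite("pics/c4.png",cv2.resize(d["color"][150:310,200:400,::-1],None,fx=3,fy=3,interpolation=cv2.INTER_CUBIC))
E
```

```text
t 10.50 pos [496.    7.3  50.7] rpy [-3.141  0.     1.502] F [-1.3 -3.9 -1.6] M [-0.99 -0.03 -0.05] open 0.420 grip 30.0 q [-0.12  0.5   2.   -0.    0.64 -0.05]
```

View pics/c4.png

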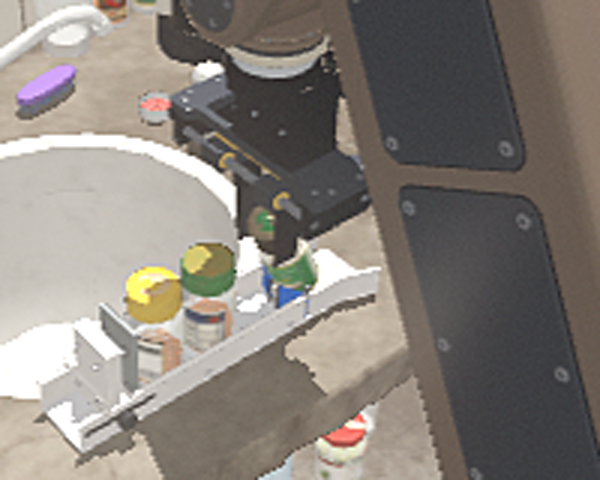

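The jar has pivoted in the pads: its cap is at crop (263,225), ahead of its body at (297,270). I'll back it out of the flaps and measure the tilt before going on.

{"method": "step_arm", "body": {"increments": [{"slide": [-0.01,0,0],"roll": 0},{"slide": [-0.02,0,0],"roll": 0},{"slide": [-0.03,0,0],"roll": 0},{"slide": [-0.04,0,0],"roll": 0},{"slide": [-0.05,0,0],"roll": 0}]}}

```text
t: 11.18
eef_pos: [492.8, -43.8, 50.9]
tcp_rot: [3.142, 0.0, 1.501]
ft_force: [0.4, -0.5, -1.4]
opening: 0.419
grip_force: 30.0
```

```bash
cat >> h.py <<'E'
def tilt():
    "jar lean: nearest-surface y per height band in the scene cloud, relative to TCP"
    p=np.array(state()["eef_pos"]); d=cam("scene"); w=cloud(d); x,y,z=w[...,0],w[...,1],w[...,2]
    c=d["color"].astype(int); dark=(c.max(-1)<75)
    out=[]
    for lo in range(10,125,8):
        m=(abs(x-p[0])<12)&(abs(y-p[1])<60)&(z>lo)&(z<lo+8); q=w[m]
        if len(q)>2: out.append((lo+4,len(q),round(float(np.percentile(q[:,1],92)-p[1]),1),round(float(q[:,1].min()-p[1]),1)))
    print("z,n,ymax,ymin rel TCP",out); return d
E
python3 - <<'E'
from h import *
st(); d=tilt()
cv2.imwrite("pics/c5.png",cv2.resize(d["color"][150:310,200:400,::-1],None,fx=3,fy=3,interpolation=cv2.INTER_CUBIC))
E
```

```text
t 11.18 pos [492.8 -43.8  50.9] rpy [3.142 0.    1.501] F [ 0.4 -0.5 -1.4] M [ 0.   -0.08 -0.01] open 0.419 grip 30.0 q [-0.22  0.5   2.01 -0.    0.63 -0.15]
z,n,ymax,ymin rel TCP [(14, 16, 29.6, -21.7), (22, 18, 29.8, -16.6), (30, 24, 30.2, -17.2), (38, 11, 28.1, -12.5), (46, 7, -6.2, -9.7), (54, 8, -3.1, -6.6), (62, 9, 0.4, -4.4), (70, 7, 2.7, -1.9), (78, 9, 4.9, -33.6), (86, 8, 11.0, 5.8), (94, 13, 12.3, 5.1), (102, 21, 14.1, 3.6), (110, 51, 8.5, -11.6), (118, 4, -4.9, -9.2)]
```

View pics/c5.png

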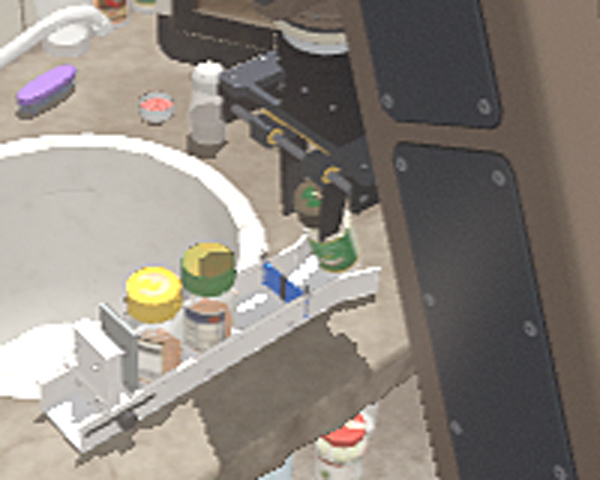

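```bash
python3 - <<'E'
from h import *
np.set_printoptions(precision=0,suppress=True,linewidth=170)
d=cam("scene"); w=cloud(d); p=np.array(state()["eef_pos"])
for v in range(206,242,2):
    print(v,[(u,"%d,%d,%d"%tuple(w[v,u]-[p[0],p[1],0]),int(d["color"][v,u].max())) for u in range(296,322,3)])
E
```

```text
206 [(296, '19,8,133', 77), (299, '19,-2,128', 79), (302, '-23,34,171', 82), (305, '-36,38,181', 82), (308, '-41,33,181', 92), (311, '-41,22,175', 216), (314, '-63,38,196', 69), (317, '-73,39,202', 75), (320, '-78,35,203', 73)]
208 [(296, '21,6,125', 79), (299, '19,-3,121', 75), (302, '-24,35,166', 78), (305, '-35,36,173', 76), (308, '-42,34,176', 191), (311, '-48,30,177', 117), (314, '-42,12,164', 79), (317, '-72,38,196', 76), (320, '-80,37,199', 75)]
210 [(296, '22,5,118', 78), (299, '19,-3,115', 78), (302, '17,-12,111', 121), (305, '-35,36,168', 75), (308, '-42,33,169', 189), (311, '-52,34,176', 115), (314, '-59,32,179', 119), (317, '-74,39,191', 74), (320, '-81,38,194', 76)]
212 [(296, '20,6,112', 81), (299, '19,-3,108', 103), (302, '11,-6,110', 122), (305, '4,-10,113', 126), (308, '-24,12,142', 63), (311, '-32,9,145', 63), (314, '-62,34,176', 115), (317, '-73,38,184', 73), (320, '-84,41,192', 61)]
214 [(296, '20,6,106', 81), (299, '15,0,105', 129), (302, '4,0,112', 136), (305, '0,-4,113', 141), (308, '-25,12,136', 61), (311, '-31,7,137', 68), (314, '-32,-2,132', 60), (317, '-74,
[... 2276 characters left out ...]
'1,-77,0', 203)]
236 [(296, '26,-5,19', 195), (299, '27,-18,11', 187), (302, '27,-30,4', 255), (305, '2,-14,29', 237), (308, '-8,-13,37', 156), (311, '-17,-15,42', 152), (314, '-20,-24,39', 146), (317, '-22,-34,34', 108), (320, '-3,-71,0', 199)]
238 [(296, '26,-5,12', 195), (299, '25,-16,6', 182), (302, '19,-22,6', 255), (305, '14,-29,6', 252), (308, '-7,-15,28', 109), (311, '-16,-16,34', 116), (314, '-20,-24,31', 118), (317, '-21,-36,25', 164), (320, '-9,-64,0', 173)]
240 [(296, '25,-4,5', 188), (299, '18,-9,7', 255), (302, '16,-19,3', 255), (305, '9,-23,5', 181), (308, '-4,-19,17', 196), (311, '-13,-21,21', 163), (314, '-18,-27,21', 189), (317, '-20,-38,16', 197), (320, '-37,-29,32', 255)]
```

{"method": "step_arm", "body": {"increments": [{"slide": [0,0,-0.003],"roll": 0},{"slide": [0.01,0,-0.003],"roll": 0},{"slide": [0.02,0,-0.003],"roll": 0},{"slide": [0.032,0,-0.003],"roll": 0},{"slide": [0.032,0,0],"roll": 0}]}}

```text
t: 11.9
eef_pos: [495.1, -9.9, 50.9]
tcp_rot: [3.141, 0.0, 1.503]
ft_force: [0.1, -0.2, -1.1]
opening: 0.418
grip_force: 30.0
```

{"method": "step_arm", "body": {"increments": [{"slide": [0,0,0.0005],"roll": 0},{"slide": [0,0,0.001],"roll": 0}]}}

```text
t: 12.15
eef_pos: [495.0, -11.3, 49.8]
tcp_rot: [-3.141, 0.0, 1.502]
ft_force: [-0.4, -0.0, -0.9]
opening: 0.419
grip_force: 30.0
```

{"method": "step_arm", "body": {"increments": [{"slide": [0,0,0.001],"roll": 0},{"slide": [0,0,0.001],"roll": 0}]}}

```text
t: 12.4
eef_pos: [495.1, -11.2, 49.3]
tcp_rot: [3.141, 0.0, 1.501]
ft_force: [-1.4, 1.4, 4.5]
opening: 0.419
grip_force: 30.0
```

{"method": "step_arm", "body": {"increments": [{"slide": [0,0,0.001],"roll": 0},{"slide": [0,0,0.001],"roll": 0}]}}

```text
t: 12.65
eef_pos: [495.3, -11.0, 48.9]
tcp_rot: [3.14, -0.0, 1.501]
ft_force: [-2.1, 3.3, 14.7]
opening: 0.42
grip_force: 30.0
```

{"method": "step_arm", "body": {"increments": [{"slide": [-0.003,0,0],"roll": 0},{"slide": [-0.006,0,0],"roll": 0},{"slide": [-0.009,0,0],"roll": 0},{"slide": [-0.012,0,0],"roll": 0}]}}

```text
t: 13.15
eef_pos: [495.3, -23.1, 49.4]
tcp_rot: [3.138, -0.0, 1.501]
ft_force: [-1.0, 4.4, 17.6]
opening: 0.416
grip_force: 30.1
```

```bash
cat >> h.py <<'E'
def capz():
    "cap-top plane and front-of-label slope from the scene cloud"
    p=np.array(state()["eef_pos"]); d=cam("scene"); w=cloud(d)-np.array([p[0],p[1],0]); x,y,z=w[...,0],w[...,1],w[...,2]
    m=(abs(x)<14)&(y>-35)&(y<30)&(z>20)&(z<97); q=w[m]; m2=[]
    for lo in range(20,97,8):
        k=q[(q[:,2]>=lo)&(q[:,2]<lo+8)&(abs(q[:,0])<9)]
        if len(k): m2.append((lo+4,round(float(np.median(k[:,1])),1)))
    m=(abs(x)<20)&(y>-30)&(y<30)&(z>100)&(z<122); q=w[m]; q=q[q[:,0]>-12]
    A=np.c_[q[:,:2],np.ones(len(q))]; s=np.linalg.lstsq(A,q[:,2],rcond=None)[0]; r=abs(A@s-q[:,2])<3; s=np.linalg.lstsq(A[r],q[r,2],rcond=None)[0]
    print("front y(z)",m2,"| cap n",r.sum(),"of",len(q),"slope x,y",np.round(s[:2],2),"centre",np.round(q[r].mean(0),1)); return d
E
python3 - <<'E'
from h import *
st(); capz()
E
```

```text
t 13.15 pos [495.3 -23.1  49.4] rpy [ 3.138 -0.     1.501] F [-1.   4.4 17.6] M [ 0.9   0.28 -0.03] open 0.416 grip 30.1 q [-0.18  0.5   2.01  0.    0.63 -0.11]
front y(z) [(24, 5.6), (32, 5.7), (40, -1.5), (48, 1.0), (56, 2.9), (64, 5.1), (72, 6.7), (80, 7.3), (88, 11.1), (96, 12.7)] | cap n 74 of 97 slope x,y [ 0.   -0.26] centre [  3.4   3.1 109. ]
```

The drag works: the tilt fell from about 21° to about 14°. Continuing.

{"method": "step_arm", "body": {"increments": [{"slide": [-0.003,0,-0.0005],"roll": 0},{"slide": [-0.006,0,-0.0005],"roll": 0},{"slide": [-0.009,0,-0.0005],"roll": 0},{"slide": [-0.012,0,-0.0005],"roll": 0},{"slide": [-0.015,0,-0.0005],"roll": 0}]}}

```text
t: 13.82
eef_pos: [493.7, -38.2, 49.0]
tcp_rot: [3.14, -0.0, 1.501]
ft_force: [0.4, 2.5, 4.8]
opening: 0.42
grip_force: 30.0
```

```bash
python3 - <<'E'
from h import *
st(); capz()
E
```

```text
t 13.82 pos [493.7 -38.2  49. ] rpy [ 3.14  -0.     1.501] F [0.4 2.5 4.8] M [ 0.71 -0.21 -0.01] open 0.420 grip 30.0 q [-0.21  0.5   2.01  0.    0.63 -0.14]
front y(z) [(24, 21.6), (32, 19.9), (40, 8.0), (48, 9.6), (56, 9.4), (64, 10.6), (72, 11.6), (80, 11.9), (88, 12.8), (96, 13.3)] | cap n 75 of 98 slope x,y [ 0.06 -0.19] centre [  4.7   2.6 110.4]
```

{"method": "step_arm", "body": {"increments": [{"slide": [-0.003,0,0.0005],"roll": 0},{"slide": [-0.006,0,0.0005],"roll": 0},{"slide": [-0.009,0,0.001],"roll": 0},{"slide": [-0.011,0,0.001],"roll": 0}]}}

```text
t: 14.38
eef_pos: [492.7, -49.2, 47.6]
tcp_rot: [3.141, -0.0, 1.501]
ft_force: [1.2, 2.4, 2.9]
opening: 0.418
grip_force: 30.0
```

```bash
python3 - <<'E'
from h import *
st(); capz()
E
```

```text
t 14.38 pos [492.7 -49.2  47.6] rpy [ 3.141 -0.     1.501] F [1.2 2.4 2.9] M [ 0.76 -0.32  0.03] open 0.418 grip 30.0 q [-0.23  0.51  2.01  0.    0.62 -0.16]
front y(z) [(24, 14.6), (32, 15.5), (40, 14.8), (48, 14.2), (56, 15.3), (64, 14.2), (72, 14.6), (80, 13.8), (88, 13.9), (96, 14.9)] | cap n 69 of 90 slope x,y [ 0.03 -0.12] centre [  3.4   3.7 109.8]
```

The jar is upright again: its front is vertical from z 24 to 96. The flat pads can't stop it pivoting about the closing line. For the flaps I'll let go and regrip with the fingers fore and aft along the lane, so the pad faces hold it upright.

{"method": "step_arm", "body": {"increments": [{"slide": [0,0,0],"roll": 0},{"slide": [0,0,0],"roll": 0},{"slide": [0,0,0],"roll": 0},{"slide": [0,0,0],"roll": 0},{"slide": [0,0,-0.015],"roll": 0}], "fingers": 0.75}}

```text
t: 15.05
eef_pos: [491.8, -48.8, 62.3]
tcp_rot: [-3.14, -0.0, 1.502]
ft_force: [-0.8, 0.2, 0.4]
opening: 0.751
grip_force: 0.0
```

{"method": "step_arm", "body": {"increments": [{"slide": [-0.002,0,-0.025],"roll": 0},{"slide": [-0.004,0,-0.06],"roll": 0},{"slide": [-0.005,0,-0.067],"roll": 0.18},{"slide": [-0.005,0,-0.067],"roll": 0.36},{"slide": [-0.005,0,-0.067],"roll": 0.54}]}}

```text
t: 15.68
eef_pos: [492.1, -54.0, 130.7]
tcp_rot: [3.14, -0.0, 0.956]
ft_force: [-0.2, 0.4, -0.3]
opening: 0.754
grip_force: 0.0
```

```bash
python3 - <<'E'
from h import *
st()
d=cam("scene"); w=cloud(d); x,y,z=w[...,0],w[...,1],w[...,2]
def fit(cx,cy,lo,hi,R):
    m=(np.hypot(x-cx,y-cy)<32)&(z>lo)&(z<hi); q=w[m]
    from scipy.optimize import least_squares
    f=lambda c:np.hypot(q[:,0]-c[0],q[:,1]-c[1])-R
    r=least_squares(f,[cx,cy],loss="soft_l1",f_scale=1.0); print((lo,hi),m.sum(),np.round(r.x,1),"res",round(float(np.median(abs(r.fun))),2))
for lo in (40,55,70,85): fit(491.5,-54,lo,lo+13,20.5)
for lo in (40,55,70): fit(500,71,lo,lo+14,22.5)
for lo in (40,55,70): fit(504,118,lo,lo+14,22.5)
cv2.imwrite("pics/c6.png",cv2.resize(d["color"][150:310,200:400,::-1],None,fx=3,fy=3,interpolation=cv2.INTER_CUBIC))
E
```

```text
t 15.68 pos [492.1 -54.  130.7] rpy [ 3.14  -0.     0.956] F [-0.2  0.4 -0.3] M [-0.05 -0.04  0.02] open 0.754 grip 0.0 q [-0.24  0.38  1.93 -0.    0.83  0.37]
(40, 53) 58 [492.3 -54.6] res 0.87
(55, 68) 58 [492.5 -54.9] res 0.77
(70, 83) 65 [492.2 -55.3] res 0.89
(85, 98) 52 [492.7 -55.2] res 0.91
(40, 54) 67 [501.2  69.5] res 0.74
(55, 69) 79 [501.3  68.7] res 0.99
(70, 84) 68 [502.3  67.8] res 0.96
(40, 54) 78 [502.3 121.4] res 1.97
(55, 69) 94 [501.6 120.8] res 2.73
(70, 84) 111 [504.9 122.7] res 1.68
```

View pics/c6.png

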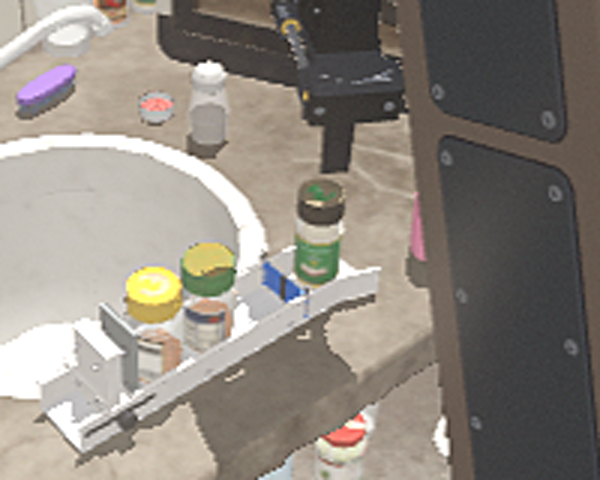

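The picture shows the jar upright in the mouth at crop (320,235), with the row undisturbed. I'll turn the tool a quarter and regrip fore and aft.

{"method": "step_arm", "body": {"increments": [{"slide": [-0.0006,0.0008,0],"roll": 0.18},{"slide": [-0.0006,0.0008,0],"roll": 0.36},{"slide": [-0.0006,0.0008,0],"roll": 0.54},{"slide": [-0.0006,0.0008,0],"roll": 0.72},{"slide": [-0.0006,0.0008,0],"roll": 0.9}]}}

```text
t: 16.35
eef_pos: [492.4, -54.9, 130.2]
tcp_rot: [3.141, -0.001, 0.059]
ft_force: [-0.6, 0.0, -0.4]
opening: 0.748
grip_force: 0.0
```

{"method": "step_arm", "body": {"increments": [{"slide": [0,0,0],"roll": 0.13},{"slide": [0,0,0.03],"roll": 0.13},{"slide": [0,0,0.06],"roll": 0.13},{"slide": [0,0,0.088],"roll": 0.13},{"slide": [0,0,0.088],"roll": 0.13}]}}

```text
t: 16.98
eef_pos: [491.6, -54.7, 40.8]
tcp_rot: [-3.141, 0.003, -0.066]
ft_force: [-0.5, -0.9, -0.3]
opening: 0.751
grip_force: 0.0
```

```bash
python3 - <<'E'
from h import *
st()
E
```

```text
t 16.98 pos [491.6 -54.7  40.8] rpy [-3.141e+00  3.000e-03 -6.600e-02] F [-0.5 -0.9 -0.3] M [-0.02  0.    0.05] open 0.751 grip 0.0 q [-0.24  0.52  2.01 -0.    0.61  1.39]
```

{"method": "step_arm", "body": {"increments": [{"slide": [0,0,-0.001],"roll": 0.006},{"slide": [0,0,-0.001],"roll": 0.006},{"slide": [0,0,-0.001],"roll": 0.006},{"slide": [0,0,-0.001],"roll": 0.006},{"slide": [0,0,-0.001],"roll": 0.006}], "fingers": 0}}

```text
t: 17.6
eef_pos: [492.6, -55.0, 42.9]
tcp_rot: [3.141, -0.001, -0.074]
ft_force: [-0.4, 0.3, 6.9]
opening: 0.419
grip_force: 30.0
```

{"method": "step_arm", "body": {"increments": [{"slide": [-0.0005,0,-0.001],"roll": 0},{"slide": [-0.001,-0.003,-0.001],"roll": 0},{"slide": [-0.001,-0.008,-0.001],"roll": 0},{"slide": [-0.001,-0.013,-0.001],"roll": 0},{"slide": [-0.001,-0.018,-0.001],"roll": 0}]}}

```text
t: 18.23
eef_pos: [492.7, -36.5, 43.4]
tcp_rot: [3.141, 0.0, -0.074]
ft_force: [-0.6, -2.2, -1.5]
opening: 0.419
grip_force: 30.0
```

```bash
python3 - <<'E'
from h import *
st(); capz()
E
```

```text
t 18.23 pos [492.7 -36.5  43.4] rpy [ 3.141  0.    -0.074] F [-0.6 -2.2 -1.5] M [-0.58  0.08 -0.07] open 0.419 grip 30.0 q [-0.21  0.51  2.01 -0.    0.61  1.44]
front y(z) [(24, 23.4), (32, 22.6), (40, 20.0), (48, 19.6), (56, 20.4), (64, 19.3), (72, 21.4), (80, 23.8), (88, 26.8), (96, 27.1)] | cap n 75 of 127 slope x,y [ 0.03 -0.09] centre [ -3.7   1.5 110.7]
```

{"method": "step_arm", "body": {"increments": [{"slide": [0,-0.005,0],"roll": 0},{"slide": [0,-0.01,0],"roll": 0},{"slide": [0,-0.015,0],"roll": 0},{"slide": [0,-0.02,0],"roll": 0},{"slide": [0,-0.025,0],"roll": 0}]}}

```text
t: 18.9
eef_pos: [494.9, -12.1, 43.5]
tcp_rot: [3.141, -0.001, -0.074]
ft_force: [-0.1, -7.5, -1.2]
opening: 0.419
grip_force: 30.0
```

```bash
python3 - <<'E'
from h import *
st(); capz()
E
```

```text
t 18.90 pos [494.9 -12.1  43.5] rpy [ 3.141e+00 -1.000e-03 -7.400e-02] F [-0.1 -7.5 -1.2] M [-1.69  0.13 -0.05] open 0.419 grip 30.0 q [-0.16  0.51  2.01 -0.    0.61  1.49]
front y(z) [(24, 19.6), (32, 19.2), (40, 19.4), (48, 19.7), (56, 20.0), (64, 19.6), (72, 21.3), (80, 23.8), (88, 26.9), (96, 27.1)] | cap n 77 of 132 slope x,y [-0.02 -0.07] centre [ -3.3   2.3 110.8]
```

{"method": "step_arm", "body": {"increments": [{"slide": [0,-0.005,0],"roll": 0},{"slide": [0,-0.01,0],"roll": 0},{"slide": [0,-0.015,0],"roll": 0},{"slide": [0,-0.02,0],"roll": 0},{"slide": [0,-0.025,0],"roll": 0}]}}

```text
t: 19.58
eef_pos: [496.4, 13.4, 43.4]
tcp_rot: [-3.141, 0.0, -0.074]
ft_force: [-0.9, -1.5, -2.0]
opening: 0.419
grip_force: 30.0
```

```bash
python3 - <<'E'
from h import *
st(); capz()
E
```

```text
t 19.57 pos [496.4  13.4  43.4] rpy [-3.141  0.    -0.074] F [-0.9 -1.5 -2. ] M [-0.35  0.04  0.06] open 0.419 grip 30.0 q [-0.11  0.52  2.01  0.    0.62  1.54]
front y(z) [(24, 20.3), (32, 20.4), (40, 20.4), (48, 19.8), (56, 19.8), (64, 19.3), (72, 21.2), (80, 23.2), (88, 26.1), (96, 27.4)] | cap n 82 of 140 slope x,y [ 0.   -0.05] centre [-2.90e+00 -1.00e-01  1.11e+02]
```

{"method": "step_arm", "body": {"increments": [{"slide": [0,-0.001,0],"roll": 0},{"slide": [0,-0.002,0],"roll": 0},{"slide": [0,-0.002,0],"roll": 0}]}}

```text
t: 20.0
eef_pos: [496.5, 15.0, 43.4]
tcp_rot: [-3.142, 0.0, -0.074]
ft_force: [0.1, 0.1, -0.9]
opening: 0.42
grip_force: 30.0
```

{"method": "step_arm", "body": {"increments": [{"slide": [0,-0.001,0],"roll": 0},{"slide": [0,-0.0015,0],"roll": 0},{"slide": [0,-0.0015,0],"roll": 0}]}}

```text
t: 20.38
eef_pos: [496.7, 16.5, 43.4]
tcp_rot: [3.142, -0.0, -0.074]
ft_force: [0.3, -0.0, -0.7]
opening: 0.418
grip_force: 30.0
```

{"method": "step_arm", "body": {"increments": [{"slide": [0,0,0.0007],"roll": 0},{"slide": [0,0,0.0007],"roll": 0}]}}

```text
t: 20.62
eef_pos: [496.8, 16.6, 42.9]
tcp_rot: [-3.142, -0.0, -0.074]
ft_force: [-0.6, 2.3, 4.2]
opening: 0.419
grip_force: 30.0
```

{"method": "step_arm", "body": {"increments": [{"slide": [0,0.001,0],"roll": 0},{"slide": [0,0.002,0],"roll": 0},{"slide": [0,0.002,0],"roll": 0},{"slide": [0,0.002,-0.005],"roll": 0}], "fingers": 0.52}}

```text
t: 21.12
eef_pos: [496.3, 14.4, 47.6]
tcp_rot: [3.142, 0.001, -0.074]
ft_force: [1.0, 0.0, -0.6]
opening: 0.521
grip_force: 0.1
```

```bash
cat >> h.py <<'E'
def fits():
    from scipy.optimize import least_squares
    d=cam("scene"); w=cloud(d); x,y,z=w[...,0],w[...,1],w[...,2]
    def fit(nm,cx,cy,lo,hi,R):
        m=(np.hypot(x-cx,y-cy)<R+6)&(z>lo)&(z<hi); q=w[m]
        if len(q)<15: print(nm,lo,"few"); return
        r=least_squares(lambda c:np.hypot(q[:,0]-c[0],q[:,1]-c[1])-R,[cx,cy],loss="soft_l1",f_scale=1.0); print(nm,(lo,hi),len(q),np.round(r.x,1),"lane x %.1f"%((r.x[1]+14)*1.003),"res",round(float(np.median(abs(r.fun))),2))
    return fit,d
E
python3 - <<'E'
from h import *
st(); fit,d=fits()
for lo in(40,60,85): fit("new",496.7,16,lo,lo+14,20.5)
for lo in(40,60,80): fit("green",501,69,lo,lo+14,22.5)
E
```

```text
t 21.12 pos [496.3  14.4  47.6] rpy [ 3.142e+00  1.000e-03 -7.400e-02] F [ 1.   0.  -0.6] M [-0.01  0.05  0.05] open 0.521 grip 0.1 q [-0.1   0.51  2.01 -0.    0.63  1.54]
new (40, 54) 61 [495.9  16.6] lane x 30.7 res 0.53
new (60, 74) 64 [496.5  16.6] lane x 30.7 res 0.6
new (85, 99) 56 [496.1  14.3] lane x 28.3 res 1.64
green (40, 54) 67 [501.2  69.6] lane x 83.9 res 0.67
green (60, 74) 80 [501.4  69.1] lane x 83.4 res 0.73
green (80, 94) 76 [501.2  68.9] lane x 83.1 res 0.76
```

{"method": "step_arm", "body": {"increments": [{"slide": [0,0,-0.02],"roll": 0},{"slide": [0,0,-0.05],"roll": 0},{"slide": [0,-0.002,-0.08],"roll": -0.1},{"slide": [0,-0.0022,-0.08],"roll": -0.28},{"slide": [0,-0.0022,-0.08],"roll": -0.46}]}}

```text
t: 21.8
eef_pos: [496.8, 16.8, 128.4]
tcp_rot: [3.141, -0.001, 0.392]
ft_force: [0.3, -0.1, -0.0]
opening: 0.522
grip_force: 0.0
```

{"method": "step_arm", "body": {"increments": [{"slide": [0,0,0],"roll": -0.18},{"slide": [0,0,0],"roll": -0.36},{"slide": [0,0,0],"roll": -0.54},{"slide": [0,0,0],"roll": -0.72},{"slide": [0,0,0],"roll": -0.9}], "fingers": 0.7}}

```text
t: 22.42
eef_pos: [496.7, 16.8, 127.9]
tcp_rot: [3.141, 0.0, 1.292]
ft_force: [0.2, 0.4, 0.4]
opening: 0.699
grip_force: 0.0
```

```bash
python3 - <<'E'
from h import *
st(); fit,d=fits()
for lo in(40,60,85): fit("new",496.4,16.6,lo,lo+14,20.5)
rows([(496.3,16.8,122,1.497)])
E
```

```text
t 22.43 pos [496.7  16.8 127.9] rpy [3.141 0.    1.292] F [0.2 0.4 0.4] M [-0.03 -0.01  0.08] open 0.699 grip 0.0 q [-0.1   0.38  1.93 -0.    0.83  0.18]
new (40, 54) 59 [496.4  16.9] lane x 31.0 res 0.57
new (60, 74) 68 [496.3  16.8] lane x 30.9 res 0.84
new (85, 99) 56 [497.2  16.4] lane x 30.5 res 0.72
[-0.0, -0.0002, 0.0029] roll -0.098
[-0.0, -0.0003, 0.0059] roll -0.196
```

{"method": "step_arm", "body": {"increments": [{"slide": [0,0,0],"roll": -0.12},{"slide": [0,0,0.02],"roll": -0.205},{"slide": [0,0,0.055],"roll": -0.205},{"slide": [0,0,0.08],"roll": -0.205},{"slide": [0,0,0.0865],"roll": -0.205}]}}

```text
t: 23.1
eef_pos: [496.1, 16.8, 40.2]
tcp_rot: [-3.139, 0.0, 1.488]
ft_force: [0.9, -0.1, 0.8]
opening: 0.698
grip_force: 0.0
```

{"method": "step_arm", "body": {"increments": [{"slide": [0,0,0],"roll": 0},{"slide": [0,0,0],"roll": 0},{"slide": [0,0,0],"roll": 0},{"slide": [0,0,0],"roll": 0},{"slide": [0,0,0],"roll": 0}], "fingers": 0}}

```text
t: 23.72
eef_pos: [497.0, 16.8, 41.9]
tcp_rot: [3.14, -0.0, 1.491]
ft_force: [-0.3, 1.0, 7.0]
opening: 0.421
grip_force: 30.0
```

```bash
python3 - <<'E'
from h import *
st(); fit,d=fits()
for lo in(40,60,85): fit("new",496.4,16.6,lo,lo+14,20.5)
E
```

```text
t 23.73 pos [497.   16.8  41.9] rpy [ 3.14  -0.     1.491] F [-0.3  1.   7. ] M [ 0.19 -0.04 -0.07] open 0.421 grip 30.0 q [-0.1   0.52  2.01  0.    0.61 -0.02]
new (40, 54) 61 [496.9  16.7] lane x 30.8 res 0.77
new (60, 74) 60 [496.5  16.4] lane x 30.5 res 1.21
new (85, 99) 58 [498.9  16.4] lane x 30.5 res 1.17
```

{"method": "step_arm", "body": {"increments": [{"slide": [0,0,-0.0007],"roll": 0},{"slide": [0.002,0,-0.0007],"roll": 0},{"slide": [0.004,0,-0.0007],"roll": 0},{"slide": [0.006,0,-0.0007],"roll": 0},{"slide": [0.008,0,-0.0007],"roll": 0}]}}

```text
t: 24.4
eef_pos: [497.3, 24.7, 41.9]
tcp_rot: [-3.141, 0.0, 1.491]
ft_force: [-0.1, -1.4, 0.2]
opening: 0.421
grip_force: 30.0
```

{"method": "step_arm", "body": {"increments": [{"slide": [0.002,0,0],"roll": 0},{"slide": [0.004,0,0],"roll": 0},{"slide": [0.006,0,0],"roll": 0}]}}

```text
t: 24.78
eef_pos: [497.8, 30.7, 42.0]
tcp_rot: [-3.142, 0.0, 1.491]
ft_force: [-0.9, -4.8, 6.2]
opening: 0.425
grip_force: 30.0
```

```bash
python3 - <<'E'
from h import *
st(); fit,d=fits(); y0=state()["eef_pos"][1]
for lo in(40,60,85): fit("new",497.4,y0,lo,lo+14,20.5)
for lo in(40,60,80): fit("green",501,72,lo,lo+14,22.5)
E
```

```text
t 24.77 pos [497.8  30.7  42. ] rpy [-3.142  0.     1.491] F [-0.9 -4.8  6.2] M [-1.03  0.19 -0.03] open 0.425 grip 30.0 q [-0.07  0.52  2.   -0.    0.62  0.01]
new (40, 54) 48 [497.4  30.2] lane x 44.4 res 0.63
new (60, 74) 45 [496.9  29.9] lane x 44.1 res 0.92
new (85, 99) 33 [498.5  30.2] lane x 44.4 res 0.85
green (40, 54) 72 [501.1  72.4] lane x 86.7 res 0.87
green (60, 74) 79 [501.3  71.5] lane x 85.8 res 1.14
green (80, 94) 82 [500.8  71.8] lane x 86.0 res 1.14
```

{"method": "step_arm", "body": {"increments": [{"slide": [0.0015,0,0],"roll": 0},{"slide": [0.003,0,0],"roll": 0},{"slide": [0.0045,0,0],"roll": 0}]}}

```text
t: 25.2
eef_pos: [498.2, 34.9, 42.1]
tcp_rot: [3.142, 0.001, 1.491]
ft_force: [-1.5, -6.9, 8.5]
opening: 0.419
grip_force: 30.0
```

```bash
python3 - <<'E'
from h import *
st(); fit,d=fits(); y0=state()["eef_pos"][1]
for lo in(40,60,85): fit("new",497.4,y0,lo,lo+14,20.5)
for lo in(40,60,80): fit("green",501,75,lo,lo+14,22.5)
E
```

```text
t 25.20 pos [498.2  34.9  42.1] rpy [3.142e+00 1.000e-03 1.491e+00] F [-1.5 -6.9  8.5] M [-1.57  0.3   0.  ] open 0.419 grip 30.0 q [-0.06  0.52  2.   -0.    0.62  0.02]
new (40, 54) 44 [497.8  34.1] lane x 48.2 res 0.89
new (60, 74) 43 [497.9  33.9] lane x 48.0 res 0.95
new (85, 99) 39 [494.1  32. ] lane x 46.2 res 2.12
green (40, 54) 73 [501.2  75.4] lane x 89.7 res 1.07
green (60, 74) 82 [501.4  75.1] lane x 89.4 res 1.22
green (80, 94) 75 [501.6  75.8] lane x 90.1 res 1.1
```

{"method": "step_arm", "body": {"increments": [{"slide": [0,0,-0.0008],"roll": 0},{"slide": [0.001,0,-0.0008],"roll": 0},{"slide": [0.002,0,-0.0008],"roll": 0}]}}

```text
t: 25.62
eef_pos: [498.4, 37.2, 42.6]
tcp_rot: [-3.142, 0.0, 1.491]
ft_force: [0.3, -2.0, -1.8]
opening: 0.421
grip_force: 30.0
```

{"method": "step_arm", "body": {"increments": [{"slide": [0.001,0,0],"roll": 0},{"slide": [0.002,0,0],"roll": 0}]}}

```text
t: 25.88
eef_pos: [498.5, 39.2, 42.6]
tcp_rot: [-3.142, 0.0, 1.491]
ft_force: [0.4, -1.0, -1.4]
opening: 0.42
grip_force: 30.0
```

```bash
python3 - <<'E'
from h import *
st(); fit,d=fits(); y0=state()["eef_pos"][1]
for lo in(40,60,85): fit("new",497.4,y0,lo,lo+14,20.5)
for lo in(40,60,80): fit("green",501,78,lo,lo+14,22.5)
for lo in(40,60,80): fit("yellow",503,124,lo,lo+14,22.5)
E
```

```text
t 25.88 pos [498.5  39.2  42.6] rpy [-3.142  0.     1.491] F [ 0.4 -1.  -1.4] M [-0.45 -0.14 -0.01] open 0.420 grip 30.0 q [-0.05  0.52  2.   -0.    0.62  0.03]
new (40, 54) 48 [498.2  38.8] lane x 53.0 res 0.8
new (60, 74) 42 [497.9  38.1] lane x 52.2 res 0.72
new (85, 99) 40 [493.9  35.8] lane x 49.9 res 2.4
green (40, 54) 70 [499.7  80. ] lane x 94.3 res 1.24
green (60, 74) 73 [500.7  79.9] lane x 94.2 res 0.99
green (80, 94) 67 [499.9  80.1] lane x 94.4 res 1.28
yellow (40, 54) 74 [502.  126.3] lane x 140.7 res 1.78
yellow (60, 74) 75 [502.3 127. ] lane x 141.4 res 1.47
yellow (80, 94) 87 [504.  126.4] lane x 140.8 res 1.12
```

{"method": "step_arm", "body": {"increments": [{"slide": [0.001,0,0],"roll": 0},{"slide": [0.002,0,0],"roll": 0},{"slide": [0.003,0,0],"roll": 0}]}}

```text
t: 26.3
eef_pos: [498.7, 42.1, 42.7]
tcp_rot: [3.142, 0.0, 1.491]
ft_force: [-1.3, -1.2, -0.1]
opening: 0.422
grip_force: 30.0
```

{"method": "step_arm", "body": {"increments": [{"slide": [0.001,0,0],"roll": 0},{"slide": [0.002,0,0],"roll": 0},{"slide": [0.003,0,0],"roll": 0}]}}

```text
t: 26.68
eef_pos: [499.2, 44.8, 42.9]
tcp_rot: [3.141, 0.001, 1.491]
ft_force: [0.2, -7.8, 0.5]
opening: 0.422
grip_force: 30.0
```

```bash
python3 - <<'E'
from h import *
st(); fit,d=fits(); y0=state()["eef_pos"][1]
for lo in(40,60): fit("new",498.7,y0,lo,lo+14,20.5)
for lo in(40,60,80): fit("green",501,86,lo,lo+14,22.5)
for lo in(40,60,80): fit("yellow",504,132,lo,lo+14,22.5)
w=cloud(d); m=(abs(w[...,0]-505)<22)&(w[...,2]>50)&(w[...,2]<84)&(w[...,1]>150)&(w[...,1]<190); print("plate?",m.sum(),np.percentile(w[m][:,1],[5,25,50,75,95]) if m.sum() else None)
for k in range(3): st()
E
```

```text
t 26.68 pos [499.2  44.8  42.9] rpy [3.141e+00 1.000e-03 1.491e+00] F [ 0.2 -7.8  0.5] M [-1.5  -0.16  0.04] open 0.422 grip 30.0 q [-0.04  0.52  2.   -0.    0.62  0.04]
new (40, 54) 50 [498.7  44.5] lane x 58.7 res 0.54
new (60, 74) 38 [499.   44.2] lane x 58.4 res 0.56
green (40, 54) 67 [500.8  85.9] lane x 100.2 res 0.88
green (60, 74) 71 [500.9  85. ] lane x 99.3 res 1.06
green (80, 94) 69 [500.6  85.6] lane x 99.9 res 0.9
yellow (40, 54) 63 [502.5 132.2] lane x 146.6 res 1.17
yellow (60, 74) 65 [502.5 132.2] lane x 146.7 res 1.36
yellow (80, 94) 82 [504.1 132.6] lane x 147.0 res 1.17
plate? 295 [151.60932724 162.31750702 179.13091683 185.83447335 187.91165408]
t 26.73 pos [499.2  44.8  42.8] rpy [3.141e+00 1.000e-03 1.491e+00] F [-0.1 -6.   0.2] M [-1.26 -0.17 -0.01] open 0.420 grip 30.0 q [-0.04  0.52  2.   -0.    0.62  0.04]
t 26.73 pos [499.2  44.8  42.8] rpy [3.141e+00 1.000e-03 1.491e+00] F [-0.1 -6.   0.2] M [-1.26 -0.17 -0.01] open 0.420 grip 30.0 q [-0.04  0.52  2.   -0.    0.62  0.04]
t 26.73 pos [499.2  44.8  42.8] rpy [3.141e+00 1.000e-03 1.491e+00] F [-0.1 -6.   0.2] M [-1.26 -0.17 -0.01] open 0.420 grip 30.0 q [-0.04  0.52  2.   -0.    0.62  0.04]
```

{"method": "step_arm", "body": {"increments": [{"slide": [0.0003,0,0],"roll": 0},{"slide": [0.0005,0,0],"roll": 0},{"slide": [0.0005,0,0],"roll": 0}]}}

```text
t: 27.1
eef_pos: [499.3, 45.0, 42.9]
tcp_rot: [3.141, 0.001, 1.491]
ft_force: [-0.1, -7.7, 0.4]
opening: 0.42
grip_force: 30.0
```

{"method": "step_arm", "body": {"increments": [{"slide": [0,0,0],"roll": 0},{"slide": [0,0,0],"roll": 0}]}}

```text
t: 27.35
eef_pos: [499.3, 45.0, 42.9]
tcp_rot: [3.141, 0.001, 1.491]
ft_force: [1.3, -8.7, 0.2]
opening: 0.419
grip_force: 30.0
```

The force rose about 2.4 N/mm, from 1 N to 8 N over the last 2.7 mm, so the plate is giving at about 8 N. I'll ease off a little and let go.

{"method": "step_arm", "body": {"increments": [{"slide": [-0.0004,0,0],"roll": 0},{"slide": [-0.0008,0,0],"roll": 0},{"slide": [-0.0008,0,0],"roll": 0}]}}

```text
t: 27.72
eef_pos: [499.0, 44.7, 42.7]
tcp_rot: [3.141, 0.0, 1.491]
ft_force: [0.6, -4.0, -1.0]
opening: 0.422
grip_force: 30.0
```

{"method": "step_arm", "body": {"increments": [{"slide": [0,0,0],"roll": 0},{"slide": [0,0,0],"roll": 0},{"slide": [0,0,0],"roll": 0},{"slide": [0,0,0],"roll": 0}], "fingers": 0.65}}

```text
t: 28.22
eef_pos: [499.0, 44.9, 42.8]
tcp_rot: [3.141, 0.0, 1.491]
ft_force: [-0.4, 0.5, 0.6]
opening: 0.648
grip_force: 0.0
```

{"method": "step_arm", "body": {"increments": [{"slide": [0,0,-0.015],"roll": 0},{"slide": [0,0,-0.04],"roll": 0},{"slide": [0,0,-0.08],"roll": 0},{"slide": [0,0,-0.13],"roll": 0},{"slide": [-0.04,0,-0.17],"roll": 0}]}}

```text
t: 28.85
eef_pos: [495.8, 5.8, 215.8]
tcp_rot: [3.139, -0.0, 1.494]
ft_force: [0.2, 0.5, 0.1]
opening: 0.647
grip_force: 0.0
```

{"method": "step_arm", "body": {"increments": [{"slide": [-0.05,0,0],"roll": 0},{"slide": [-0.1,0,0],"roll": 0},{"slide": [-0.15,0,0],"roll": 0}]}}

```text
t: 29.22
eef_pos: [483.4, -146.0, 214.0]
tcp_rot: [3.14, 0.0, 1.491]
ft_force: [-0.0, -0.1, -0.4]
opening: 0.648
grip_force: 0.0
```

```bash
python3 - <<'E'
from h import *
st(); fit,d=fits()
for lo in(45,60,85): fit("new",498.7,44,lo,lo+14,20.5)
for lo in(40,60,80): fit("green",501,86,lo,lo+14,22.5)
for lo in(40,60,80): fit("yellow",504,132,lo,lo+14,22.5)
e=cam("top"); w=cloud(e); x,y,z=w[...,0],w[...,1],w[...,2]; m=(np.hypot(x-498.5,y-44)<24)&(z>104)&(z<116); q=w[m]; print("cap top",m.sum(),q.mean(0).round(1) if m.sum() else "", np.percentile(q[:,2],[5,95]) if m.sum() else "")
im=np.hstack([d["color"][140:320,190:370],e["color"][150:330,190:370]])[:,:,::-1]; cv2.imwrite("pics/end.png",cv2.resize(im,None,fx=2.2,fy=2.2,interpolation=cv2.INTER_CUBIC))
E
```

```text
t 29.23 pos [ 483.4 -146.   214. ] rpy [3.14  0.    1.491] F [-0.  -0.1 -0.4] M [ 0.01 -0.11 -0.04] open 0.648 grip 0.0 q [-0.42  0.29  1.81  0.    1.05 -0.34]
new (45, 59) 53 [498.7  43.4] lane x 57.5 res 1.07
new (60, 74) 56 [498.9  43.3] lane x 57.5 res 0.83
new (85, 99) 51 [499.6  41.8] lane x 56.0 res 0.65
green (40, 54) 65 [500.6  85.4] lane x 99.7 res 0.99
green (60, 74) 75 [501.2  84.3] lane x 98.6 res 0.85
green (80, 94) 59 [500.7  84.9] lane x 99.2 res 0.56
yellow (40, 54) 64 [503. 133.] lane x 147.4 res 1.18
yellow (60, 74) 65 [503.5 133. ] lane x 147.4 res 1.33
yellow (80, 94) 89 [505.  131.5] lane x 145.9 res 1.4
cap top 222 [497.7  43.8 110. ] [105.55974272 114.16819223]
```

View pics/end.png

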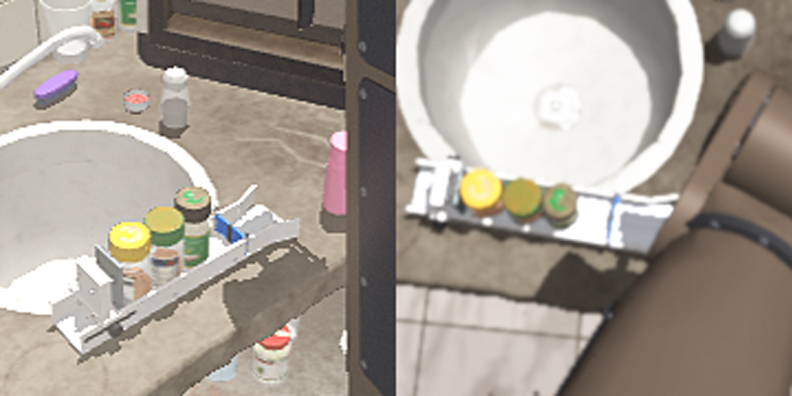

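The picture shows the row closed up: yellow (130,240), green (165,228) and the dark-capped jar (193,215), all upright. The blue flaps behind it are shut at (228,230), and straight across the lane in the top view. Handing in.

```bash
python3 -c "
from cell import env; print(env.job_done())"
```

```text
the job is handed in; nothing more can be done
None
```

The dark-capped jar stands upright against the closed row, shut in behind the flaps; I pressed it home at about 8 N against the sprung end plate and handed the job in at about 29 s. On the first try through the flaps the jar tipped about 20° in the grip, so I backed it out, straightened it with up to about 18 N of downward press on the lane floor, and regripped. The mill, tub and lemon were never approached.

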